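# Restock the swivel caddy beside the bed

### The job

The swivel caddy faces the bed: lift its sprung plunger, turn the shelf to face your side and let the plunger drop fully home. Then stand all the amber jars upright in one straight row centred on the shelf's brass line, side by side with no more than about 15 mm between neighbours, and afterwards lift the plunger again, turn the loaded shelf back to face the bed and let the plunger drop fully home, with the row still neat. Leave the other things on the table alone.

Things in the scene. Friction and masses are not known exactly. Their poses are not given: they have to be found in the camera images.
- pivot (a point): on the vertical turning axis of the swivel caddy, at table level, in the middle of its round dark wooden foot (330 mm across, 12 mm thick, fixed). The foot carries an arc of brass index ring with two holes, tops 24 mm above the table. Axes of the foot: at swivel = 0 the shelf's open front looks along this frame's -x, roughly at the robot
- swivel (a joint): angle (rad) of the shelf about the pivot, counter-clockwise from above. 0: it faces the robot's side (first hole). 1.571: it faces the bed, on the robot's right, as at the start (second hole). The pin drops in only there, each with 0.02 rad of play either way; between, it rides on the ring. Stops 0.25 rad beyond the holes. Turns stiffly (0.2 N m), stays where left
- plunger (a joint): height (m) by which the sprung locking plunger is raised: 0 fully home in a hole (shelf locked), 0.020 at the top stop. Raised more than 0.012 it frees the shelf; let go between the holes, it rests on the ring at about 0.010. Its spring pushes down with 3 N at home and 7.5 N when fully raised
- knob (a point): centre of the plunger's round dark steel knob, 26 mm across, 28 mm tall, upright, on a brass arm before the middle of the shelf, 135 mm from the pivot in the shelf's -x direction; 70 mm above the table when home, rising with the plunger. Below it 14 mm are free down to the arm (its top 42 mm above the table, 22 mm wide)
- row_mid (a point): middle of the brass line inlaid in the shelf, on the shelf's surface, 42 mm above the table; turns with the shelf. y runs along the line, -x out of the open front, z up. Inner length 294 mm between 20 mm tall ends; 8 mm tall lips 34 mm before and behind the line; back board 63 mm behind it, 69 mm tall with its rail. The line is 45 mm from the pivot; the shelf (underside 30 mm up) sweeps a radius of 174 mm
- jar1_mid (a point): centre of an amber glass jar with a black lid, upright, 44 mm across, 56 mm tall (centre 28 mm above its underside), 100 to 200 g; z is its axis; may be absent
- jar2_mid (a point): centre of an amber glass jar with a black lid, upright, 44 mm across, 56 mm tall (centre 28 mm above its underside), 100 to 200 g; z is its axis; may be absent
- jar3_mid (a point): centre of an amber glass jar with a black lid, upright, 44 mm across, 56 mm tall (centre 28 mm above its underside), 100 to 200 g; z is its axis; may be absent
- jar4_mid (a point): centre of an amber glass jar with a black lid, upright, 44 mm across, 56 mm tall (centre 28 mm above its underside), 100 to 200 g; z is its axis; may be absent
- jar5_mid (a point): centre of an amber glass jar with a black lid, upright, 44 mm across, 56 mm tall (centre 28 mm above its underside), 100 to 200 g; z is its axis; may be absent
- jar6_mid (a point): centre of an amber glass jar with a black lid, upright, 44 mm across, 56 mm tall (centre 28 mm above its underside), 100 to 200 g; z is its axis; may be absent
- jar7_mid (a point): centre of an amber glass jar with a black lid, upright, 44 mm across, 56 mm tall (centre 28 mm above its underside), 100 to 200 g; z is its axis; may be absent
- speaker: round blue-grey speaker, 96 mm across and 84 mm tall; origin at the centre of its underside; a bystander, to be left alone
- candle: white ceramic tumbler, 66 mm across, 60 mm tall; origin at the centre of its underside; a bystander, to be left alone
- mug: white mug, 76 mm across, 85 mm tall; origin at the centre of its underside; a bystander, to be left alone
- books: two stacked books, 120 x 180 mm, 50 mm tall; origin at the centre of its underside; a bystander, to be left alone
- remote: black remote control, 170 x 45 x 18 mm; origin at the centre of its underside; a bystander, to be left alone
- case: black spectacle case, 160 x 60 x 42 mm; origin at the centre of its underside; a bystander, to be left alone
Not all that is in view belongs to the job. Leave any pink or turquoise look-alike of the part that bears jar7_mid alone.

How it is judged:
On the way, in this order (a step that is already met when the one before it is completed fails the run):
1. the shelf is turned to face the robot's side (within 0.06 rad) and the plunger is home (value of joint swivel between -0.06 and 0.06 rad and value of joint plunger below 0.003 m), for 0.3 s.
2. all the jars stand in the row on the shelf, which faces the robot's side with the plunger home (all of step 1 and x of jar1_mid in the frame of row_mid between -0.008 and 0.008 m and z of jar1_mid in the frame of row_mid between 0.022 and 0.034 m and y of jar1_mid in the frame of row_mid between -0.145 and 0.145 m and angle between each of jar1_mid, jar2_mid, jar3_mid, jar4_mid, jar5_mid, jar6_mid, jar7_mid's own z axis and vertical below 0.12 rad and (horizontal distance between jar1_mid and jar2_mid below 0.06 m or horizontal distance between jar1_mid and jar3_mid below 0.06 m or horizontal distance between jar1_mid and jar4_mid below 0.06 m or horizontal distance between jar1_mid and jar5_mid below 0.06 m or horizontal distance between jar1_mid and jar6_mid below 0.06 m or horizontal distance between jar1_mid and jar7_mid below 0.06 m) and x of jar2_mid in the frame of row_mid between -0.008 and 0.008 m and z of jar2_mid in the frame of row_mid between 0.022 and 0.034 m and y of jar2_mid in the frame of row_mid between -0.145 and 0.145 m and (horizontal distance between jar2_mid and jar1_mid below 0.06 m or horizontal distance between jar2_mid and jar3_mid below 0.06 m or horizontal distance between jar2_mid and jar4_mid below 0.06 m or horizontal distance between jar2_mid and jar5_mid below 0.06 m or horizontal distance between jar2_mid and jar6_mid below 0.06 m or horizontal distance between jar2_mid and jar7_mid below 0.06 m) and x of jar3_mid in the frame of row_mid between -0.008 and 0.008 m and z of jar3_mid in the frame of row_mid between 0.022 and 0.034 m and y of jar3_mid in the frame of row_mid between -0.145 and 0.145 m and (horizontal distance between jar3_mid and jar1_mid below 0.06 m or horizontal distance between jar3_mid and jar2_mid below 0.06 m or horizontal distance between jar3_mid and jar4_mid below 0.06 m or horizontal distance between jar3_mid and jar5_mid below 0.06 m or horizontal distance between jar3_mid and jar6_mid below 0.06 m or horizontal distance between jar3_mid and jar7_mid below 0.06 m) and x of jar4_mid in the frame of row_mid between -0.008 and 0.008 m and z of jar4_mid in the frame of row_mid between 0.022 and 0.034 m and y of jar4_mid in the frame of row_mid between -0.145 and 0.145 m and (horizontal distance between jar4_mid and jar1_mid below 0.06 m or horizontal distance between jar4_mid and jar2_mid below 0.06 m or horizontal distance between jar4_mid and jar3_mid below 0.06 m or horizontal distance between jar4_mid and jar5_mid below 0.06 m or horizontal distance between jar4_mid and jar6_mid below 0.06 m or horizontal distance between jar4_mid and jar7_mid below 0.06 m) and x of jar5_mid in the frame of row_mid between -0.008 and 0.008 m and z of jar5_mid in the frame of row_mid between 0.022 and 0.034 m and y of jar5_mid in the frame of row_mid between -0.145 and 0.145 m and (horizontal distance between jar5_mid and jar1_mid below 0.06 m or horizontal distance between jar5_mid and jar2_mid below 0.06 m or horizontal distance between jar5_mid and jar3_mid below 0.06 m or horizontal distance between jar5_mid and jar4_mid below 0.06 m or horizontal distance between jar5_mid and jar6_mid below 0.06 m or horizontal distance between jar5_mid and jar7_mid below 0.06 m) and x of jar6_mid in the frame of row_mid between -0.008 and 0.008 m and z of jar6_mid in the frame of row_mid between 0.022 and 0.034 m and y of jar6_mid in the frame of row_mid between -0.145 and 0.145 m and (horizontal distance between jar6_mid and jar1_mid below 0.06 m or horizontal distance between jar6_mid and jar2_mid below 0.06 m or horizontal distance between jar6_mid and jar3_mid below 0.06 m or horizontal distance between jar6_mid and jar4_mid below 0.06 m or horizontal distance between jar6_mid and jar5_mid below 0.06 m or horizontal distance between jar6_mid and jar7_mid below 0.06 m) and x of jar7_mid in the frame of row_mid between -0.008 and 0.008 m and z of jar7_mid in the frame of row_mid between 0.022 and 0.034 m and y of jar7_mid in the frame of row_mid between -0.145 and 0.145 m and (horizontal distance between jar7_mid and jar1_mid below 0.06 m or horizontal distance between jar7_mid and jar2_mid below 0.06 m or horizontal distance between jar7_mid and jar3_mid below 0.06 m or horizontal distance between jar7_mid and jar4_mid below 0.06 m or horizontal distance between jar7_mid and jar5_mid below 0.06 m or horizontal distance between jar7_mid and jar6_mid below 0.06 m)), for 0.3 s.
At the end, for the whole second after the job is handed in: The shelf faces the bed again (swivel 1.51 to 1.63 rad) with the plunger home (under 3 mm); every jar present stands upright on the shelf (tilt under 0.12 rad), its axis within 8 mm of the brass line, with a neighbouring jar's axis within 60 mm (value of joint swivel between 1.51 and 1.63 rad and value of joint plunger below 0.003 m and x of jar1_mid in the frame of row_mid between -0.008 and 0.008 m and z of jar1_mid in the frame of row_mid between 0.022 and 0.034 m and y of jar1_mid in the frame of row_mid between -0.145 and 0.145 m and angle between each of jar1_mid, jar2_mid, jar3_mid, jar4_mid, jar5_mid, jar6_mid, jar7_mid's own z axis and vertical below 0.12 rad and (horizontal distance between jar1_mid and jar2_mid below 0.06 m or horizontal distance between jar1_mid and jar3_mid below 0.06 m or horizontal distance between jar1_mid and jar4_mid below 0.06 m or horizontal distance between jar1_mid and jar5_mid below 0.06 m or horizontal distance between jar1_mid and jar6_mid below 0.06 m or horizontal distance between jar1_mid and jar7_mid below 0.06 m) and x of jar2_mid in the frame of row_mid between -0.008 and 0.008 m and z of jar2_mid in the frame of row_mid between 0.022 and 0.034 m and y of jar2_mid in the frame of row_mid between -0.145 and 0.145 m and (horizontal distance between jar2_mid and jar1_mid below 0.06 m or horizontal distance between jar2_mid and jar3_mid below 0.06 m or horizontal distance between jar2_mid and jar4_mid below 0.06 m or horizontal distance between jar2_mid and jar5_mid below 0.06 m or horizontal distance between jar2_mid and jar6_mid below 0.06 m or horizontal distance between jar2_mid and jar7_mid below 0.06 m) and x of jar3_mid in the frame of row_mid between -0.008 and 0.008 m and z of jar3_mid in the frame of row_mid between 0.022 and 0.034 m and y of jar3_mid in the frame of row_mid between -0.145 and 0.145 m and (horizontal distance between jar3_mid and jar1_mid below 0.06 m or horizontal distance between jar3_mid and jar2_mid below 0.06 m or horizontal distance between jar3_mid and jar4_mid below 0.06 m or horizontal distance between jar3_mid and jar5_mid below 0.06 m or horizontal distance between jar3_mid and jar6_mid below 0.06 m or horizontal distance between jar3_mid and jar7_mid below 0.06 m) and x of jar4_mid in the frame of row_mid between -0.008 and 0.008 m and z of jar4_mid in the frame of row_mid between 0.022 and 0.034 m and y of jar4_mid in the frame of row_mid between -0.145 and 0.145 m and (horizontal distance between jar4_mid and jar1_mid below 0.06 m or horizontal distance between jar4_mid and jar2_mid below 0.06 m or horizontal distance between jar4_mid and jar3_mid below 0.06 m or horizontal distance between jar4_mid and jar5_mid below 0.06 m or horizontal distance between jar4_mid and jar6_mid below 0.06 m or horizontal distance between jar4_mid and jar7_mid below 0.06 m) and x of jar5_mid in the frame of row_mid between -0.008 and 0.008 m and z of jar5_mid in the frame of row_mid between 0.022 and 0.034 m and y of jar5_mid in the frame of row_mid between -0.145 and 0.145 m and (horizontal distance between jar5_mid and jar1_mid below 0.06 m or horizontal distance between jar5_mid and jar2_mid below 0.06 m or horizontal distance between jar5_mid and jar3_mid below 0.06 m or horizontal distance between jar5_mid and jar4_mid below 0.06 m or horizontal distance between jar5_mid and jar6_mid below 0.06 m or horizontal distance between jar5_mid and jar7_mid below 0.06 m) and x of jar6_mid in the frame of row_mid between -0.008 and 0.008 m and z of jar6_mid in the frame of row_mid between 0.022 and 0.034 m and y of jar6_mid in the frame of row_mid between -0.145 and 0.145 m and (horizontal distance between jar6_mid and jar1_mid below 0.06 m or horizontal distance between jar6_mid and jar2_mid below 0.06 m or horizontal distance between jar6_mid and jar3_mid below 0.06 m or horizontal distance between jar6_mid and jar4_mid below 0.06 m or horizontal distance between jar6_mid and jar5_mid below 0.06 m or horizontal distance between jar6_mid and jar7_mid below 0.06 m) and x of jar7_mid in the frame of row_mid between -0.008 and 0.008 m and z of jar7_mid in the frame of row_mid between 0.022 and 0.034 m and y of jar7_mid in the frame of row_mid between -0.145 and 0.145 m and (horizontal distance between jar7_mid and jar1_mid below 0.06 m or horizontal distance between jar7_mid and jar2_mid below 0.06 m or horizontal distance between jar7_mid and jar3_mid below 0.06 m or horizontal distance between jar7_mid and jar4_mid below 0.06 m or horizontal distance between jar7_mid and jar5_mid below 0.06 m or horizontal distance between jar7_mid and jar6_mid below 0.06 m)); the robot touches nothing.
It fails at once if one of the other things on the table is moved by more than 30 mm (distance of any of speaker, candle, mug, books, remote, case from where it was at the start of the episode above 0.03 m).
Of jar1, jar2, jar3, jar4, jar5, jar6, jar7 only 5 to 6 are there at a start; the rules pass over those that are not, and their reading is None.
At some moment in a run one of jar1, jar2, jar3, jar4, jar5, jar6, jar7 may be knocked a few centimetres aside while the robot is not near it.
It also fails if it takes over 200 s, if anything falls off the work surface, if the arm or the gripper's body presses on something with over 40 N, if the wrist force passes 120 N, or if a joint passes its speed limit or range.

### The arm

A 6-joint arm with a two-finger parallel gripper is mounted at the origin on the work surface. World frame = base frame: x ahead of the robot, y to its left, z up, the work surface at z = 0. Lengths are in m, angles in rad, forces in N, time in s.
With the tool pointing down it reaches from about 0.375 to 0.825 m from the base axis. Payload 5.5 kg.
Tool frame: the origin (TCP) lies between the finger pads; the fingertips stand 11 mm ahead of it and the grasp point (between the pads) lies 8 mm behind it; x points along the fingers, y is the direction in which the jaws open and shut, and the axes are right-handed (so a half turn about x gives the same grasp; the last joint's range is limited). The gripper opens to 85 mm and grips with 20 to 120 N. Pads are 22 mm wide; open, the fingers measure 114 mm over their backs; the gripper's body (76 mm by 85 mm) begins 54 mm behind the grasp point. The pads swing forward as they close: fully open they stand 13 mm farther back than shut.
Start: joints at [-1.112, 0.314, -0.047, 1.21, 0, 1.571], TCP at [0.266, -0.538, 0.242] pointing down, gripper open.
Joint ranges: [-2.67, 2.67], [-0.69, 1.73], [-1.03, 1.25], [-2.08, 2.16], [-1.42, 1.45], [-3.14, 3.14]. Speed limits (rad/s): [2.39, 2.39, 3.01, 3.14, 3.14, 3.14].

### API

Orientations are given as a unit quaternion [w, x, y, z].
In Python, from rig import robot gives the robot as it stands.
- The arm moves only by the shell command python3 -m pendant 'ROWS' [OPENING]. ROWS is JSON, a list of rows, each an object with "slide": the shift along the world's x, y, z in cm, a list of three; "angular": the turn, a rotation vector about the world's x, y, z in rad, a list of three. In form: [{"slide": [tx, ty, tz], "angular": [rx, ry, rz]}, ...]. A call has 1 to 20 rows; each row is the pose to reach, as a shift and turn from the pose commanded when the call began; what a row does not reach only later rows make up. A row lasts 1/12 s, in which the tool goes at most 41.7 mm and 7.16 degrees, less where a joint would pass 70% of its speed; a pose out of reach is approached as far as the arm can. A call with a gripper value outside its range is refused whole. OPENING is the gripper command: -1 is fully open, 1 is shut, values between are in proportion, set as the call begins (- or left out, the last holds). The fingers move at their own pace and stop on an object; the grip force is fixed at half the most. Time passes only in rows, so rows that repeat a pose let the fingers close. It gives the time, the measured TCP pose, the force and the opening at its end, in the units of the state.
- robot.get_state(): the state, without advancing time (a new reading comes with each control period).
- robot.camera(name): name is "scene" or "top" or "wrist"; returns a dict with "img" (384x512x3 uint8, blue, green, red), "range_z" (384x512 float32, m along the optical axis (not along the pixel's ray), 0 where there is no reading), "fx", "fy", "cx", "cy" (pixels), "pose" (4x4, takes a point from camera to world coordinates); the wrist camera has in their place "T_tool_cam" (4x4, takes a point from camera to tool coordinates, whose origin is the TCP and whose axes are the tool frame's). Camera axes: x right, y up, looking along -z (the intrinsics and any distortion apply to the point x, -y, -z); pixel columns grow to the right and rows downward; lengths in m; the calibration is good to about 2 mm. A picture is of the moment at which its call begins: read the wrist's pose just before it.
- robot.job_done(): hands the job in, once; it reports no verdict.
The state is a dict: "time": time; "q": joint angles; "joint_velocities": joint speeds; "joint_efforts": joint torques, N m; "position": TCP position; "tool_rot": TCP orientation; "ft_force": force on the tool from outside, world axes, zero at the start; "wrist_torque": the same for the moment, N m; "opening": opening from 0.0 (shut) to 1.0 (fully open).
Only numpy, scipy, OpenCV 4.12 (cv2) and the standard library are available. Lean on these libraries where they do the work, as an engineer would, in place of code of your own. Each camera call takes 0.05 s, during which the arm holds its last target. There are 200 camera calls.

## Working session

There is one attempt and no reset: what is moved stays moved. The work goes in short steps, Python scripts to look and compute and a shell command to move; the robot and the scene stay as the last step left them, time stands still between calls to the robot, and variables do not carry over. Pictures are saved under pics/ and viewed, about 12 in all and at most 16, crops included, and the job is handed in when it is done.

```bash
ls; mkdir -p pics
cat > h.py <<'E'
import numpy as np,cv2
from rig import robot
def snap(n):
    c=robot.camera(n); c['img']=np.array(c['img']); return c
def pts(c,T=None):
    "world point per pixel from depth"
    T=c['pose'] if T is None else T
    v,u=np.mgrid[:384,:512]; z=c['range_z']
    P=np.stack([(u-c['cx'])/c['fx']*z,-(v-c['cy'])/c['fy']*z,-z,np.ones_like(z)],-1)
    return (P@np.array(T).T)[...,:3]
def ray(c,u,v,h,T=None):
    "world point on plane z=h"
    T=np.array(c['pose'] if T is None else T)
    d=T[:3,:3]@np.array([(u-c['cx'])/c['fx'],-(v-c['cy'])/c['fy'],-1]); o=T[:3,3]
    return o+d*(h-o[2])/d[2]
E
python3 - <<'E'
from h import *
import pickle
s=robot.get_state(); print(s)
for n in('top','scene'):
    c=snap(n); pickle.dump(c,open(n+'0.pkl','wb')); cv2.imwrite(f'pics/{n}0.png',cv2.resize(c['img'],(800,600),interpolation=cv2.INTER_CUBIC))
    print(n,{k:v for k,v in c.items() if k not in('img','range_z')})
E
```

```text
pics
{'time': 0.0, 'q': array([-1.11200362e+00,  3.14221726e-01, -4.80469678e-02,  1.21019807e+00,
       -4.31978700e-05,  1.57083186e+00]), 'joint_velocities': array([-0.00075533,  0.00023393, -0.00047488, -0.00066269,  0.0003628 ,
        0.00118387]), 'joint_efforts': array([ 7.27325951e-04, -5.39595115e+01,  3.39748371e+01,  1.94042316e-02,
        1.21639368e-04,  5.47847080e-06]), 'position': array([ 0.26546698, -0.53747248,  0.2414512 ]), 'tool_rot': array([-0.1602049 , -0.68843673, -0.16134819,  0.68873509]), 'ft_force': array([-0.14844314, -0.26147185, -0.22678518]), 'wrist_torque': array([-0.00709206, -0.0311603 ,  0.02332678]), 'opening': 0.9977835774333903}
top {'fx': 425.4765562362585, 'fy': 425.4765562362585, 'cx': 253.08342699479135, 'cy': 196.2784368262139, 'pose': array([[-0.01288823,  0.97619221, -0.21652406,  0.25740111],
       [-0.99990561, -0.01361334, -0.00185765, -0.00314057],
       [-0.00476104,  0.21647968,  0.97627551,  1.15734089],
       [ 0.        ,  0.        ,  0.        ,  1.        ]])}
scene {'fx': 463.2049322661188, 'fy': 463.2049322661188, 'cx': 252.0809864134096, 'cy': 194.51776803552747, 'pose': array([[ 0.09851587, -0.7403227 ,  0.66499393,  1.53215133],
       [ 0.99506905,  0.08100633, -0.05723251, -0.08576706],
       [-0.0114982 ,  0.66735318,  0.74465262,  1.23393854],
       [ 0.        ,  0.        ,  0.        ,  1.        ]])}
```

View pics/top0.png

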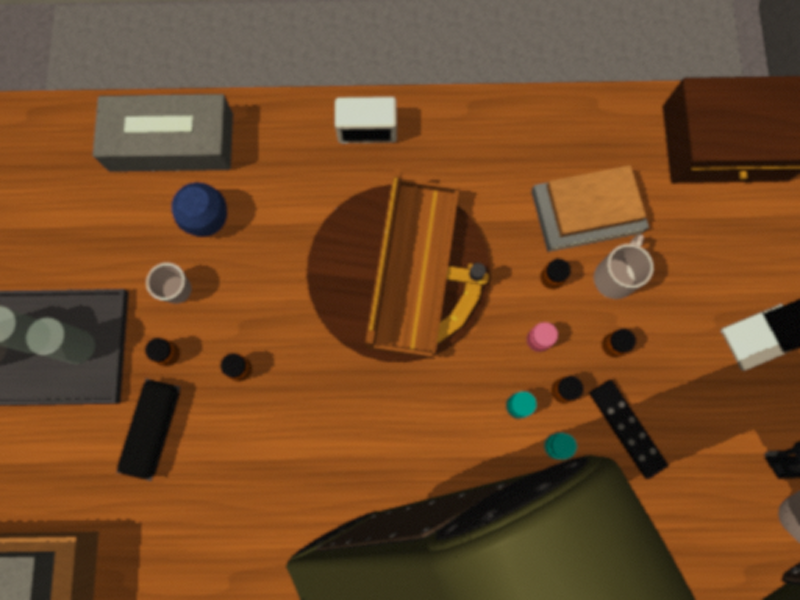

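View pics/scene0.png

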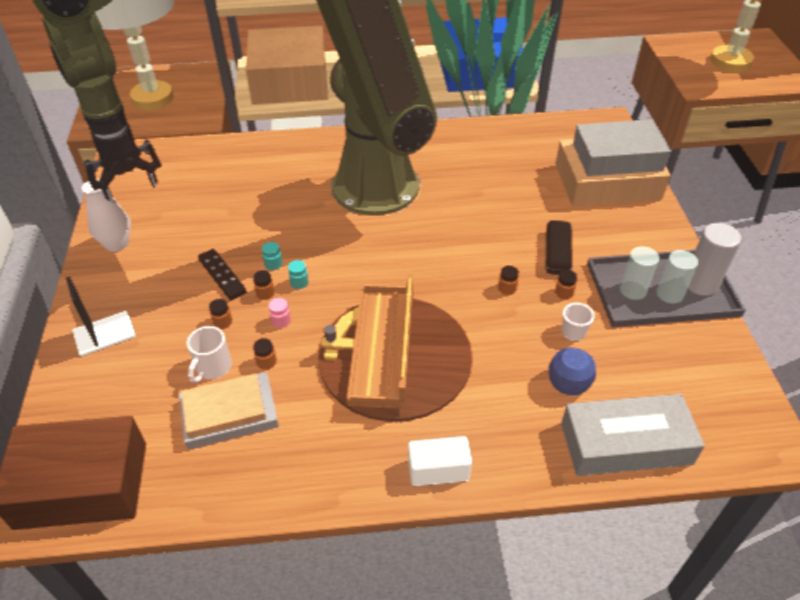

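Seen: in the top view (800x600) there are five amber jars with black lids, at (160,350), (236,365), (557,271), (622,341) and (569,388). The scene view agrees and shows no sixth. Look-alikes are pink at (543,335) and turquoise at (521,404) and (561,446). The caddy knob is at (477,271), and the remote and case are black as well. I'm choosing the five black-lidded ones.

```bash
cat >> h.py <<'E'
def jars(c,T=None,h=0.056,zlo=.045,zhi=.068,dark=55):
    "black lids: dark pixels at lid height -> list of (u,v,x,y,area)"
    P=pts(c,T); m=((c['img'].max(-1)<dark)&(P[...,2]>zlo+h-.056)&(P[...,2]<zhi+h-.056)).astype(np.uint8)
    n,l,st,ce=cv2.connectedComponentsWithStats(cv2.morphologyEx(m,cv2.MORPH_OPEN,np.ones((2,2),np.uint8)))
    out=[]
    for i in range(1,n):
        if st[i,4]<40: continue
        k,_=cv2.findContours((l==i).astype(np.uint8),0,2); (u,v),r=cv2.minEnclosingCircle(k[0])
        w=ray(c,u,v,h,T); md=np.median(P[l==i],0); out.append((round(u),round(v),w[:2].round(4),md.round(4),int(st[i,4]),round(r,1)))
    return out
E
python3 - <<'E'
from h import *
import pickle
c=pickle.load(open('top0.pkl','rb'));P=pts(c)
for j in jars(c): print('top',j)
c2=pickle.load(open('scene0.pkl','rb'))
for j in jars(c2): print('scene',j)
# foot
img=c['img']; hsv=cv2.cvtColor(img,cv2.COLOR_BGR2HSV)
m=((P[...,2]>.006)&(P[...,2]<.018)&(img[...,2]<90)).astype(np.uint8)
m[:, :190]=0; m[:,325:]=0; m[:105]=0; m[240:]=0
k,_=cv2.findContours(m,0,1); k=max(k,key=cv2.contourArea)
h=cv2.convexHull(k)[:,0]
W=np.array([ray(c,u,v,.012)[:2] for u,v in h])
# keep hull points forming circle (RANSAC-ish lsq)
from scipy.optimize import least_squares
r=least_squares(lambda p:np.hypot(W[:,0]-p[0],W[:,1]-p[1])-.165,W.mean(0),loss='soft_l1',f_scale=.002)
print('foot',r.x,np.abs(r.fun).round(4)[:40],len(W))
# knob
d=(P[...,2]>.075)&(P[...,2]<.1); d[:, :295]=0; d[:,320:]=0; d[:160]=0;d[185:]=0
print('knob depth',np.median(P[d],0),d.sum()); v,u=np.nonzero(d&(img.max(-1)<110)); print(u.mean(),v.mean(),ray(c,u.mean(),v.mean(),.084))
# brass line
b=(hsv[...,0]>15)&(hsv[...,0]<28)&(hsv[...,1]>170)&(img[...,2]>170)&(np.abs(P[...,2]-.042)<.008)
b[:,:262]=0;b[:,284]=0
v,u=np.nonzero(b[:, :290]); L=np.array([ray(c,a,e,.042)[:2] for a,e in zip(u,v)]); 
f=cv2.fitLine(L.astype(np.float32),cv2.DIST_HUBER,0,.001,.001).ravel();print('line',f,len(L),L.min(0),L.max(0))
z=c['range_z']
cv2.imwrite('pics/crop.png',cv2.resize(img[100:330,190:430],None,fx=2.6,fy=2.6,interpolation=cv2.INTER_CUBIC))
E
```

```text
top (452, 86, array([ 0.8124, -0.5635]), array([ 0.7681, -0.5127,  0.0559]), 266, 32.4)
top (235, 85, array([0.8232, 0.0457]), array([0.8278, 0.0463, 0.0468]), 89, 15.0)
top (136, 96, array([0.794 , 0.3232]), array([0.7805, 0.3097, 0.0465]), 72, 11.4)
top (96, 103, array([0.7746, 0.4355]), array([0.779 , 0.4443, 0.0478]), 157, 29.5)
top (492, 110, array([ 0.7356, -0.6653]), array([ 0.7396, -0.6721,  0.0461]), 54, 12.0)
top (132, 136, array([0.6741, 0.3286]), array([0.6576, 0.3087, 0.051 ]), 149, 15.4)
top (358, 174, array([ 0.5596, -0.2834]), array([ 0.5592, -0.2831,  0.0564]), 174, 7.5)
top (504, 211, array([ 0.4529, -0.6588]), array([ 0.4547, -0.6572,  0.0578]), 129, 13.9)
top (400, 219, array([ 0.4359, -0.3833]), array([ 0.4355, -0.383 ,  0.0564]), 184, 7.7)
top (102, 224, array([0.4315, 0.394 ]), array([0.4313, 0.3955, 0.0549]), 181, 7.9)
top (150, 235, array([0.4035, 0.2676]), array([0.4026, 0.268 , 0.0554]), 182, 7.8)
top (366, 249, array([ 0.3586, -0.2897]), array([ 0.3584, -0.2895,  0.0564]), 191, 7.8)
foot [ 0.578652   -0.01018007] [0.0036 0.003  0.003  0.0007 0.0009 0.0002 0.0003 0.0001 0.0003 0.0006
 0.001  0.0005 0.0005 0.0006 0.0006 0.0007 0.0001 0.0005 0.0019 0.0002
 0.0005 0.0004 0.0002 0.0006 0.0018 0.0021 0.0023] 27
knob depth [ 0.55597408 -0.13965599  0.08395562] 80
305.5625 173.0875 [ 0.55562852 -0.1390673   0.084     ]
line [ 0.9866014  -0.16314906  0.5602779  -0.04827081] 317 [ 0.43725108 -0.09951581] [ 0.71330103 -0.0264363 ]
```

View pics/crop.png

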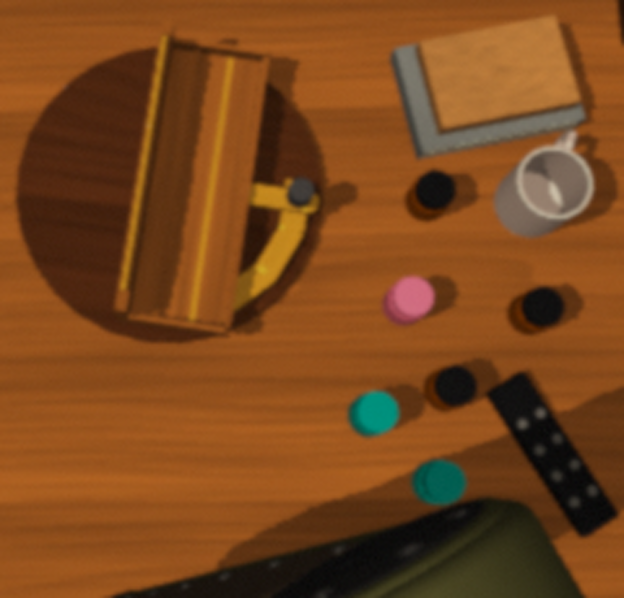

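The crop confirms the five amber jars with black lids, with the pink and turquoise ones beside them. Knob at crop (301,190), brass line running from about (229,60) to (195,318). From the foot, knob and line: pivot about (0.579,-0.006), foot yaw about -0.17. Next I work out the tool yaw and knob target.

```bash
cat >> h.py <<'E'
from scipy.spatial.transform import Rotation as R
def st():
    s=robot.get_state(); q=s['tool_rot']; M=R.from_quat([q[1],q[2],q[3],q[0]]).as_matrix()
    print('t',round(s['time'],2),'pos',s['position'].round(4),'jawyaw',round(np.degrees(np.arctan2(M[1,1],M[0,1])),1),'down',M[:,0].round(3),'q',s['q'].round(2),'F',s['ft_force'].round(1),'op',round(s['opening'],3)); return s,M
E
python3 -c "
from h import *
st(); th=1.402; print('jaw want',np.degrees(np.arctan2(np.cos(th),-np.sin(th))))
c=robot.camera('wrist'); print(np.array(c['T_tool_cam']).round(3),c['fx'])"
```

```text
t 0.1 pos [ 0.2655 -0.5375  0.2415] jawyaw -63.7 down [-0.001  0.001 -1.   ] q [-1.11  0.31 -0.05  1.21 -0.    1.57] F [ 0.2 -0.  -0.9] op 1.006
jaw want 170.32868287734144
[[-0.     0.265 -0.964 -0.133]
 [ 1.    -0.001 -0.     0.   ]
 [-0.001 -0.964 -0.265 -0.069]
 [ 0.     0.     0.     1.   ]] 316.1209217815998
```

```bash
python3 -m pendant '[{"slide":[29,39.8,-6],"angular":[0,0,1.55]},{"slide":[29,39.8,-6],"angular":[0,0,1.55]},{"slide":[29,39.8,-6],"angular":[0,0,1.55]},{"slide":[29,39.8,-6],"angular":[0,0,1.55]},{"slide":[29,39.8,-6],"angular":[0,0,1.55]},{"slide":[29,39.8,-6],"angular":[0,0,1.55]},{"slide":[29,39.8,-6],"angular":[0,0,1.55]},{"slide":[29,39.8,-6],"angular":[0,0,1.55]},{"slide":[29,39.8,-6],"angular":[0,0,1.55]},{"slide":[29,39.8,-6],"angular":[0,0,1.55]},{"slide":[29,39.8,-6],"angular":[0,0,1.55]},{"slide":[29,39.8,-6],"angular":[0,0,1.55]},{"slide":[29,39.8,-6],"angular":[0,0,1.55]},{"slide":[29,39.8,-6],"angular":[0,0,1.55]},{"slide":[29,39.8,-6],"angular":[0,0,1.55]},{"slide":[29,39.8,-6],"angular":[0,0,1.55]},{"slide":[29,39.8,-6],"angular":[0,0,1.55]},{"slide":[29,39.8,-6],"angular":[0,0,1.55]}]' -1
python3 - <<'E'
from h import *
s,M=st(); T=np.eye(4);T[:3,:3]=M;T[:3,3]=s['position']
c=snap('wrist'); T=T@np.array(c['T_tool_cam'])
P=pts(c,T); b=(P[...,2]>.074)&(P[...,2]<.09)&(np.hypot(P[...,0]-.556,P[...,1]+.139)<.03)
print(np.median(P[b],0),b.sum()); print((P[b].min(0)+P[b].max(0))/2)
k,_=cv2.findContours(b.astype(np.uint8),0,1); (u,v),r=cv2.minEnclosingCircle(max(k,key=cv2.contourArea)); print(u,v,r,ray(c,u,v,.084,T))
cv2.imwrite('pics/w1.png',c['img'])
E
```

```text
time: 1.65
position: [0.5552, -0.141, 0.1825]
tool_rot: [0.596, 0.38, 0.596, -0.38]
ft_force: [-0.4, 0.2, -1.1]
opening: 0.998
t 1.65 pos [ 0.5552 -0.141   0.1825] jawyaw 25.0 down [ 0. -0. -1.] q [-0.25  0.29 -0.21  1.06 -0.    0.89] F [-0.4  0.2 -1.1] op 0.998
[ 0.55819661 -0.13605978  0.08481919] 911
[ 0.55875848 -0.13709503  0.08062036]
260.0 189.0 17.262775421142578 [ 0.55832186 -0.1361657   0.084     ]
```

```bash
python3 -m pendant '[{"slide":[0.2,0.4,-4],"angular":[0,0,0]},{"slide":[0.2,0.4,-7],"angular":[0,0,0]},{"slide":[0.2,0.4,-9],"angular":[0,0,0]},{"slide":[0.2,0.4,-10.5],"angular":[0,0,0]},{"slide":[0.2,0.4,-11.5],"angular":[0,0,0]},{"slide":[0.2,0.4,-11.8],"angular":[0,0,0]},{"slide":[0.2,0.4,-11.8],"angular":[0,0,0]}]' -1 && python3 -m pendant '[{"slide":[0,0,0],"angular":[0,0,0]},{"slide":[0,0,0],"angular":[0,0,0]},{"slide":[0,0,0],"angular":[0,0,0]},{"slide":[0,0,0],"angular":[0,0,0]},{"slide":[0,0,0],"angular":[0,0,0]},{"slide":[0,0,0],"angular":[0,0,0]},{"slide":[0,0,0],"angular":[0,0,0]},{"slide":[0,0,0],"angular":[0,0,0]}]' 1
```

```text
time: 2.28
position: [0.5573, -0.1362, 0.0639]
tool_rot: [0.596, 0.38, 0.597, -0.38]
ft_force: [-0.9, -0.3, 0.3]
opening: 1.0
time: 2.95
position: [0.5581, -0.1365, 0.0651]
tool_rot: [0.597, 0.379, 0.596, -0.38]
ft_force: [-1.8, -3.0, 6.4]
opening: 0.284
```

```bash
python3 -m pendant '[{"slide":[0,0,0.6],"angular":[0,0,0]},{"slide":[0,0,1.2],"angular":[0,0,0]},{"slide":[0,0,1.6],"angular":[0,0,0]},{"slide":[0,0,1.6],"angular":[0,0,0]},{"slide":[0,0,1.6],"angular":[0,0,0]}]' && python3 -c "
from h import *
s,M=st()
a=s['position'][:2]
p=np.array([.5792,-.0062]); r=a-p; print('r',np.hypot(*r), 'th',np.arctan2(-r[1],-r[0]))
d=r/np.hypot(*r); p=a-.135*d
for k in range(1,21):
    t=-k*1.571/20; q=p+R.from_euler('z',t).as_matrix()[:2,:2]@(a-p)-a; print(round(t,3),(q*100).round(2))
"
```

```text
time: 3.37
position: [0.5575, -0.1363, 0.0801]
tool_rot: [0.597, 0.379, 0.597, -0.38]
ft_force: [0.4, -5.3, -6.7]
opening: 0.291
t 3.37 pos [ 0.5575 -0.1363  0.0801] jawyaw 25.1 down [-0.    -0.001 -1.   ] q [-0.24  0.38 -0.34  0.85 -0.    0.89] F [ 0.4 -5.3 -6.7] op 0.291
r 0.13192955363909997 th 1.4052695796973118
-0.079 [-1.04  0.22]
-0.157 [-2.06  0.51]
-0.236 [-3.05  0.89]
-0.314 [-4.01  1.34]
-0.393 [-4.93  1.87]
-0.471 [-5.8   2.46]
-0.55 [-6.63  3.13]
-0.628 [-7.4   3.85]
-0.707 [-8.12  4.64]
-0.785 [-8.76  5.47]
-0.864 [-9.35  6.36]
-0.943 [-9.86  7.29]
-1.021 [-10.29   8.26]
-1.1 [-10.65   9.25]
-1.178 [-10.93  10.28]
-1.257 [-11.13  11.32]
-1.335 [-11.24  12.37]
-1.414 [-11.28  13.43]
-1.492 [-11.22  14.49]
-1.571 [-11.09  15.54]
```

```bash
python3 -m pendant '[{"slide":[-1.04,0.22,0],"angular":[0,0,-0.079]},{"slide":[-2.06,0.51,0],"angular":[0,0,-0.157]},{"slide":[-3.05,0.89,0],"angular":[0,0,-0.236]},{"slide":[-4.01,1.34,0],"angular":[0,0,-0.314]},{"slide":[-4.93,1.87,0],"angular":[0,0,-0.393]},{"slide":[-5.8,2.46,0],"angular":[0,0,-0.471]},{"slide":[-6.63,3.13,0],"angular":[0,0,-0.55]},{"slide":[-7.4,3.85,0],"angular":[0,0,-0.628]},{"slide":[-8.12,4.64,0],"angular":[0,0,-0.707]},{"slide":[-8.76,5.47,0],"angular":[0,0,-0.785]}]'; python3 -m pendant '[{"slide":[-0.59,0.89,0],"angular":[0,0,-0.079]},{"slide":[-1.1,1.82,0],"angular":[0,0,-0.157]},{"slide":[-1.53,2.79,0],"angular":[0,0,-0.236]},{"slide":[-1.89,3.78,0],"angular":[0,0,-0.314]},{"slide":[-2.17,4.81,0],"angular":[0,0,-0.393]},{"slide":[-2.37,5.85,0],"angular":[0,0,-0.471]},{"slide":[-2.48,6.9,0],"angular":[0,0,-0.55]},{"slide":[-2.52,7.96,0],"angular":[0,0,-0.628]},{"slide":[-2.46,9.02,0],"angular":[0,0,-0.707]},{"slide":[-2.33,10.07,0],"angular":[0,0,-0.785]},{"slide":[-2.33,10.07,0],"angular":[0,0,-0.785]},{"slide":[-2.33,10.07,0],"angular":[0,0,-0.785]}]'
```

```text
time: 4.2
position: [0.4703, -0.0812, 0.0803]
tool_rot: [0.405, 0.58, 0.405, -0.579]
ft_force: [3.8, -4.4, -7.5]
opening: 0.288
time: 5.2
position: [0.4486, 0.0197, 0.0807]
tool_rot: [0.154, 0.691, 0.153, -0.689]
ft_force: [5.6, -3.4, -7.8]
opening: 0.285
```

```bash
python3 -m pendant '[{"slide":[0,0,-0.4],"angular":[0,0,0]},{"slide":[0,0,-0.7],"angular":[0,0,0]},{"slide":[0,0,-0.9],"angular":[0,0,0]},{"slide":[0,0,-1.1],"angular":[0,0,0]},{"slide":[0,0,-1.1],"angular":[0,0,0]}]'
python3 - <<'E'
from h import *
c=snap('top');P=pts(c);img=c['img'];hsv=cv2.cvtColor(img,cv2.COLOR_BGR2HSV)
b=(hsv[...,0]>15)&(hsv[...,0]<28)&(hsv[...,1]>170)&(img[...,2]>150)&(np.abs(P[...,2]-.042)<.008)
print(b.sum());cv2.imwrite('pics/t2.png',cv2.resize(img[90:280,160:400],None,fx=3,fy=3,interpolation=cv2.INTER_CUBIC))
E
```

```text
time: 5.62
position: [0.4486, 0.0194, 0.0696]
tool_rot: [0.154, 0.691, 0.153, -0.689]
ft_force: [5.1, -3.2, -3.5]
opening: 0.285
51
```

View pics/t2.png

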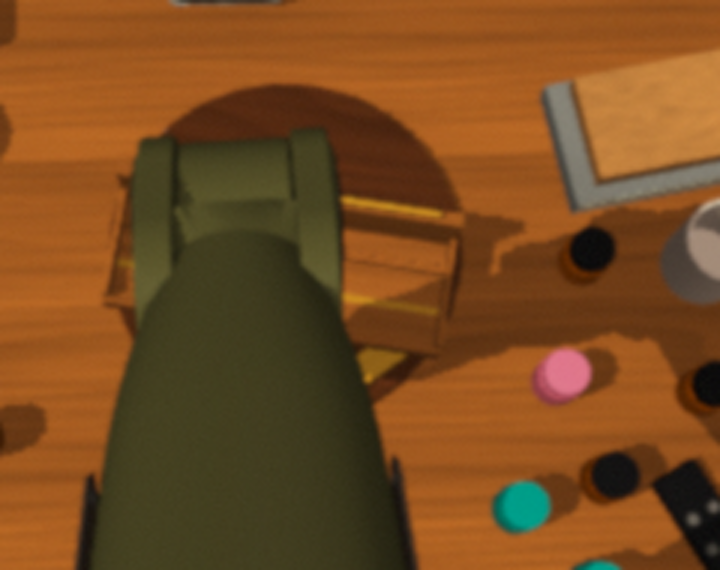

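The shelf now faces the robot. The remaining downward spring pull at 5 mm plunger height means the pin is in the hole. I release the knob and retreat upward.

```bash
python3 -m pendant '[{"slide":[0,0,-0.4],"angular":[0,0,0]},{"slide":[0,0,-0.4],"angular":[0,0,0]}]'; python3 -m pendant '[{"slide":[0,0,0],"angular":[0,0,0]},{"slide":[0,0,0],"angular":[0,0,0]},{"slide":[0,0,0],"angular":[0,0,0]},{"slide":[0,0,0],"angular":[0,0,0]},{"slide":[0,0,0],"angular":[0,0,0]},{"slide":[0,0,2],"angular":[0,0,0]},{"slide":[0,0,5],"angular":[0,0,0]},{"slide":[0,0,9],"angular":[0,0,0]},{"slide":[0,-4,12],"angular":[0,0,0.1]},{"slide":[0,-8,12],"angular":[0,0,0.2]},{"slide":[0,-12,12],"angular":[0,0,0.3]},{"slide":[0,-16,12],"angular":[0,0,0.4]},{"slide":[0,-20,12],"angular":[0,0,0.5]},{"slide":[0,-24,12],"angular":[0,0,0.6]},{"slide":[0,-28,12],"angular":[0,0,0.6]},{"slide":[0,-28,12],"angular":[0,0,0.6]}]' -1
python3 - <<'E'
from h import *
st()
c=snap('top');P=pts(c);img=c['img'];hsv=cv2.cvtColor(img,cv2.COLOR_BGR2HSV)
for j in jars(c):
    if j[4]<210 and j[5]<9: print(j)
near=lambda x,y,r:np.hypot(P[...,0]-x,P[...,1]-y)<r
k=near(.4486,.0197,.03)&(P[...,2]>.07)&(P[...,2]<.1); print('knob',np.median(P[k],0),k.sum(),((P[k].min(0)+P[k].max(0))/2))
b=(hsv[...,0]>15)&(hsv[...,0]<28)&(hsv[...,1]>170)&(img[...,2]>150)&(np.abs(P[...,2]-.042)<.006)&near(.535,.001,.15)
# line pixels: within 12mm of expected line
n=np.array([-.9856,.169]); d=(P[...,0]-.5348)*n[0]+(P[...,1]-.0014)*n[1]; b&=np.abs(d)<.012
v,u=np.nonzero(b); L=np.array([ray(c,a,e,.042)[:2] for a,e in zip(u,v)])
f=cv2.fitLine(L.astype(np.float32),cv2.DIST_HUBER,0,.001,.001).ravel();print('line',f,len(L),L.min(0),L.max(0))
cv2.imwrite('pics/t3.png',cv2.resize(img[90:280,100:420],None,fx=2.4,fy=2.4,interpolation=cv2.INTER_CUBIC))
E
```

```text
time: 5.83
position: [0.4485, 0.0193, 0.0654]
tool_rot: [0.154, 0.691, 0.153, -0.689]
ft_force: [5.5, -3.7, -3.5]
opening: 0.284
time: 7.17
position: [0.4468, -0.2663, 0.1854]
tool_rot: [-0.35, -0.615, -0.348, 0.615]
ft_force: [0.7, 0.1, -0.1]
opening: 1.0
t 7.17 pos [ 0.4468 -0.2663  0.1854] jawyaw -30.8 down [ 0.001 -0.003 -1.   ] q [-0.54  0.19 -0.34  1.04 -0.    1.57] F [ 0.7  0.1 -0.1] op 1.0
(358, 174, array([ 0.5596, -0.2834]), array([ 0.5593, -0.2831,  0.0564]), 174, 7.5)
(102, 224, array([0.4315, 0.3944]), array([0.4323, 0.395 , 0.055 ]), 181, 7.8)
(150, 234, array([0.4035, 0.2676]), array([0.403 , 0.268 , 0.0558]), 179, 7.8)
knob [0.44420629 0.01533879 0.0841236 ] 84 [0.44533091 0.0164229  0.08033371]
line [ 0.17292981  0.98493415  0.5346581  -0.00472713] 319 [ 0.50909253 -0.14078746] [0.56024972 0.13420178]
```

View pics/t3.png

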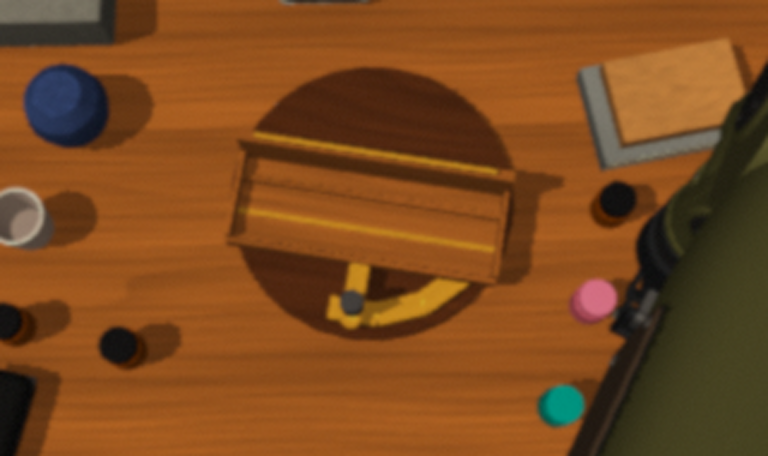

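The shelf is at swivel 0 and the knob top is at 84 mm, so the plunger is home. Five jars are still to be placed. I start with the one next to the books at (0.561,-0.280), with the jaws on the diagonal that clears both books and mug.

```bash
cat >> h.py <<'E'
def wj(x,y,h=.056,rad=.04):
    "wrist view: lid-height blob near x,y; prints centre and shift (cm) from TCP"
    s,M=st(); c=snap('wrist'); T=np.eye(4);T[:3,:3]=M;T[:3,3]=s['position'];T=T@np.array(c['T_tool_cam'])
    P=pts(c,T); b=(abs(P[...,2]-h)<.006)&(np.hypot(P[...,0]-x,P[...,1]-y)<rad)
    k,_=cv2.findContours(b.astype(np.uint8),0,1)
    if not k: print('nothing'); return c,T,P
    k=max(k,key=cv2.contourArea); (u,v),r=cv2.minEnclosingCircle(k); w=ray(c,u,v,h,T)
    bgr=c['img'][int(v)-4:int(v)+5,int(u)-4:int(u)+5].mean((0,1)).round()
    print('centre',w[:2].round(4),'px',round(u),round(v),'r_mm',round(r/c['fx']*np.median(c['range_z'][b])*1000,1),'med',np.median(P[b],0).round(4),'bgr',bgr,'shift cm',((w-s['position'])*100).round(2)[:2])
    return c,T,P
E
python3 -m pendant '[{"slide":[1,0,0],"angular":[0,0,0.12]},{"slide":[3,-0.5,0],"angular":[0,0,0.24]},{"slide":[5,-1,0],"angular":[0,0,0.36]},{"slide":[7,-1.4,0],"angular":[0,0,0.48]},{"slide":[9,-1.4,0],"angular":[0,0,0.6]},{"slide":[11.5,-1.4,0],"angular":[0,0,0.72]},{"slide":[11.5,-1.4,0],"angular":[0,0,0.84]},{"slide":[11.5,-1.4,0],"angular":[0,0,0.96]},{"slide":[11.5,-1.4,0],"angular":[0,0,1.08]},{"slide":[11.5,-1.4,0],"angular":[0,0,1.2]},{"slide":[11.5,-1.4,0],"angular":[0,0,1.32]},{"slide":[11.5,-1.4,0],"angular":[0,0,1.32]},{"slide":[11.5,-1.4,0],"angular":[0,0,1.32]}]' -0.4 && python3 -c "
from h import *
c,T,P=wj(.561,-.28); cv2.imwrite('pics/wA.png',c['img'])"
```

```text
time: 8.3
position: [0.5618, -0.2732, 0.1852]
tool_rot: [0.653, 0.271, 0.654, -0.27]
ft_force: [-0.2, 0.8, 0.1]
opening: 0.697
t 8.3 pos [ 0.5618 -0.2732  0.1852] jawyaw 45.0 down [-0.     0.001 -1.   ] q [-0.45  0.39 -0.08  1.11  0.    0.33] F [-0.2  0.8  0.1] op 0.697
centre [ 0.5645 -0.2794] px 251 190 r_mm 20.3 med [ 0.5645 -0.2793  0.057 ] bgr [43. 43. 44.] shift cm [ 0.27 -0.62]
```

View pics/wA.png

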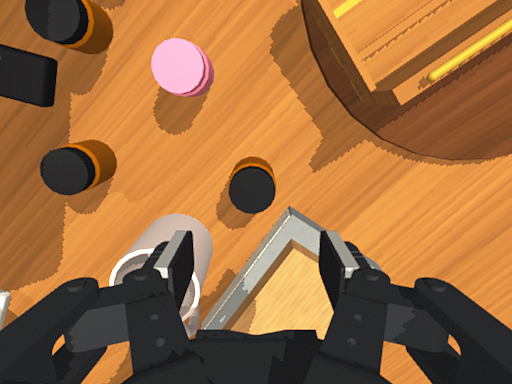

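Jar A is at (251,190), with the books' corner at (290,208) and the mug at lower left. I turn the jaws another 10° to clear the books and descend.

```bash
python3 -m pendant '[{"slide":[0.3,-0.6,0],"angular":[0,0,0.1]},{"slide":[0.3,-0.6,-3],"angular":[0,0,0.18]},{"slide":[0.3,-0.6,-6],"angular":[0,0,0.18]},{"slide":[0.3,-0.6,-9],"angular":[0,0,0.18]},{"slide":[0.3,-0.6,-9],"angular":[0,0,0.18]}]' -0.3 && python3 -c "
from h import *
wj(.5645,-.279)"
```

```text
time: 8.77
position: [0.5608, -0.2782, 0.0894]
tool_rot: [0.672, 0.211, 0.678, -0.21]
ft_force: [-2.2, 0.9, -1.4]
opening: 0.647
t 8.77 pos [ 0.5608 -0.2782  0.0894] jawyaw 55.3 down [-0.009  0.004 -1.   ] q [-0.46  0.47 -0.19  0.93  0.    0.14] F [-2.2  0.9 -1.4] op 0.647
centre [ 0.5645 -0.2795] px 255 231 r_mm 20.2 med [ 0.564  -0.2793  0.057 ] bgr [46. 46. 48.] shift cm [ 0.36 -0.13]
```

```bash
python3 -m pendant '[{"slide":[0.1,-0.1,-1.5],"angular":[0,0,0]},{"slide":[0.1,-0.1,-3],"angular":[0,0,0]},{"slide":[0.1,-0.1,-4.5],"angular":[0,0,0]},{"slide":[0.1,-0.1,-5.7],"angular":[0,0,0]},{"slide":[0.1,-0.1,-5.7],"angular":[0,0,0]},{"slide":[0.1,-0.1,-5.7],"angular":[0,0,0]}]' && python3 -m pendant '[{"slide":[0,0,0],"angular":[0,0,0]},{"slide":[0,0,0],"angular":[0,0,0]},{"slide":[0,0,0],"angular":[0,0,0]},{"slide":[0,0,0],"angular":[0,0,0]},{"slide":[0,0,0],"angular":[0,0,0]},{"slide":[0,0,0],"angular":[0,0,0]}]' 1
```

```text
time: 9.32
position: [0.5661, -0.2816, 0.0391]
tool_rot: [0.675, 0.21, 0.675, -0.21]
ft_force: [0.9, -0.8, 1.7]
opening: 0.649
time: 9.82
position: [0.567, -0.2822, 0.0401]
tool_rot: [0.676, 0.21, 0.674, -0.21]
ft_force: [-1.8, -0.2, 6.3]
opening: 0.503
```

```bash
python3 -m pendant '[{"slide":[0,0,3],"angular":[0,0,0]},{"slide":[0,0,7],"angular":[0,0,0]},{"slide":[0,0,11],"angular":[0,0,0]},{"slide":[-0.5,2,14.5],"angular":[0,0,-0.12]},{"slide":[-1,4.5,14.5],"angular":[0,0,-0.24]},{"slide":[-1.5,7,14.5],"angular":[0,0,-0.36]},{"slide":[-2,9.5,14.5],"angular":[0,0,-0.48]},{"slide":[-3,12,14.5],"angular":[0,0,-0.6]},{"slide":[-4,14.5,14.5],"angular":[0,0,-0.72]},{"slide":[-4.9,17,14.5],"angular":[0,0,-0.84]},{"slide":[-4.9,18.3,14.5],"angular":[0,0,-0.96]},{"slide":[-4.9,18.3,14.5],"angular":[0,0,-1.08]},{"slide":[-4.9,18.3,14.5],"angular":[0,0,-1.13]},{"slide":[-4.9,18.3,14.5],"angular":[0,0,-1.13]},{"slide":[-4.9,18.3,14.5],"angular":[0,0,-1.13]},{"slide":[-4.9,18.3,14.5],"angular":[0,0,-1.13]}]'
cat >> h.py <<'E'
def wline():
    "wrist view: fit of the brass line, and signed offset of TCP from it along shelf x"
    s,M=st(); c=snap('wrist'); T=np.eye(4);T[:3,:3]=M;T[:3,3]=s['position'];T=T@np.array(c['T_tool_cam'])
    P=pts(c,T); hsv=cv2.cvtColor(c['img'],cv2.COLOR_BGR2HSV); n=np.array([.985,-.171])
    d=(P[...,:2]-[.536,.003])@n
    b=(hsv[...,0]>17)&(hsv[...,0]<32)&(hsv[...,1]>150)&(c['img'][...,2]>150)&(abs(P[...,2]-.042)<.006)&(abs(d)<.015)
    v,u=np.nonzero(b); L=np.array([ray(c,a,e,.042,T)[:2] for a,e in zip(u,v)])
    f=cv2.fitLine(L.astype(np.float32),cv2.DIST_HUBER,0,.001,.001).ravel(); f[:2]*=np.sign(f[1])
    nn=np.array([f[1],-f[0]]); print('n',len(L),'dir',f[:2],'pt',f[2:],'y range',L[:,1].min(),L[:,1].max(),'TCP off line (shelf x, mm)',((s['position'][:2]-f[2:])@nn*1000).round(1))
    return c,T,P
E
python3 -c "
from h import *
c,T,P=wline(); cv2.imwrite('pics/wl.png',c['img'])"
```

```text
time: 11.15
position: [0.5168, -0.0987, 0.1834]
tool_rot: [0.458, 0.539, 0.458, -0.539]
ft_force: [-0.1, 0.3, -1.6]
opening: 0.497
t 11.15 pos [ 0.5168 -0.0987  0.1834] jawyaw -9.2 down [ 0.  0. -1.] q [-0.19  0.21 -0.32  1.04  0.    1.54] F [-0.1  0.3 -1.6] op 0.497
n 3251 dir [0.14942794 0.98877263] pt [ 0.53398544 -0.01912673] y range -0.10305001287749276 0.044289005832346795 TCP off line (shelf x, mm) -5.1
```

View pics/wl.png

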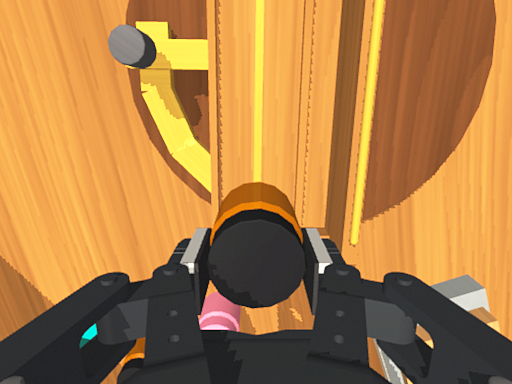

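```bash
python3 -m pendant '[{"slide":[0.4,0,0],"angular":[0,0,0]},{"slide":[0.4,0,-3],"angular":[0,0,0]},{"slide":[0.4,0,-6],"angular":[0,0,0]},{"slide":[0.4,0,-8.5],"angular":[0,0,0]},{"slide":[0.4,0,-9.5],"angular":[0,0,0]},{"slide":[0.4,0,-9.9],"angular":[0,0,0]},{"slide":[0.4,0,-10],"angular":[0,0,0]},{"slide":[0.4,0,-10],"angular":[0,0,0]}]'; python3 -c "
from h import *
st()"
```

```text
time: 11.87
position: [0.5218, -0.0988, 0.0843]
tool_rot: [0.458, 0.539, 0.458, -0.539]
ft_force: [-0.2, -0.3, -0.4]
opening: 0.493
t 11.87 pos [ 0.5218 -0.0988  0.0843] jawyaw -9.3 down [ 0.001 -0.    -1.   ] q [-0.19  0.3  -0.44  0.82  0.    1.55] F [-0.2 -0.3 -0.4] op 0.493
```

```bash
python3 -m pendant '[{"slide":[-0.1,0,-0.2],"angular":[0,0,0]},{"slide":[-0.1,0,-0.2],"angular":[0,0,0]}]'; python3 -m pendant '[{"slide":[0,0,0],"angular":[0,0,0]},{"slide":[0,0,0],"angular":[0,0,0]},{"slide":[0,0,0],"angular":[0,0,0]},{"slide":[0,0,0],"angular":[0,0,0]},{"slide":[0,0,2],"angular":[0,0,0]},{"slide":[0,0,5],"angular":[0,0,0]},{"slide":[0,0,9],"angular":[0,0,0]},{"slide":[0,0,9.5],"angular":[0,0,0]},{"slide":[0,0,9.5],"angular":[0,0,0]}]' -0.36
python3 - <<'E'
from h import *
wj(.521,-.099,.098); wline()
# other jars from top
c=snap('top')
for j in jars(c):
    if j[4]<210 and j[5]<9: print(j)
print([j[:3] for j in jars(c,h=.098) if j[5]<12])
E
```

```text
time: 12.03
position: [0.5207, -0.0988, 0.0824]
tool_rot: [0.458, 0.539, 0.457, -0.538]
ft_force: [-0.5, 0.5, -1.4]
opening: 0.496
time: 12.78
position: [0.5223, -0.099, 0.1796]
tool_rot: [0.46, 0.54, 0.456, -0.537]
ft_force: [0.8, 0.6, -0.7]
opening: 0.677
t 12.78 pos [ 0.5223 -0.099   0.1796] jawyaw -9.3 down [ 0.006 -0.001 -1.   ] q [-0.19  0.22 -0.32  1.03  0.    1.55] F [ 0.8  0.6 -0.7] op 0.677
centre [ 0.5225 -0.094 ] px 252 194 r_mm 20.2 med [ 0.5227 -0.0937  0.0989] bgr [46. 46. 47.] shift cm [0.01 0.5 ]
t 12.83 pos [ 0.5209 -0.0988  0.1775] jawyaw -9.3 down [ 0.003 -0.001 -1.   ] q [-0.19  0.22 -0.33  1.03 -0.    1.55] F [-0.1 -0.6 -0.4] op 0.682
n 1414 dir [0.17395356 0.98475385] pt [ 0.5337353  -0.01626379] y range -0.14132752383854072 0.04196611960758753 TCP off line (shelf x, mm) 1.7
(440, 108, array([ 0.7466, -0.5241]), array([ 0.7409, -0.517 ,  0.0541]), 55, 7.1)
(399, 219, array([ 0.4367, -0.383 ]), array([ 0.4365, -0.3831,  0.0567]), 180, 7.8)
(102, 225, array([0.4314, 0.3948]), array([0.4319, 0.3956, 0.0554]), 172, 7.7)
(150, 234, array([0.4035, 0.268 ]), array([0.4034, 0.2685, 0.0548]), 173, 7.6)
[(508, 202, array([ 0.4698, -0.6486]))]
```

Jar A stands on the shelf about 2 mm behind the line. Next is jar B at (0.439,-0.380).

```bash
python3 -m pendant '[{"slide":[-1,-3,1],"angular":[0,0,-0.1]},{"slide":[-2,-6.5,1],"angular":[0,0,-0.2]},{"slide":[-3,-10,1],"angular":[0,0,-0.3]},{"slide":[-4,-14,1],"angular":[0,0,-0.4]},{"slide":[-5,-18,1],"angular":[0,0,-0.5]},{"slide":[-6,-22,1],"angular":[0,0,-0.6]},{"slide":[-7.2,-25,1],"angular":[0,0,-0.71]},{"slide":[-8.2,-28.1,-2],"angular":[0,0,-0.71]},{"slide":[-8.2,-28.1,-5],"angular":[0,0,-0.71]},{"slide":[-8.2,-28.1,-6.5],"angular":[0,0,-0.71]},{"slide":[-8.2,-28.1,-6.5],"angular":[0,0,-0.71]},{"slide":[-8.2,-28.1,-6.5],"angular":[0,0,-0.71]},{"slide":[-8.2,-28.1,-6.5],"angular":[0,0,-0.71]}]' -0.3;  python3 -c "
from h import *
wj(.439,-.38)"
```

```text
time: 14.02
position: [0.438, -0.3793, 0.1115]
tool_rot: [-0.242, -0.664, -0.242, 0.664]
ft_force: [0.3, 0.2, 0.2]
opening: 0.651
t 14.02 pos [ 0.438  -0.3793  0.1115] jawyaw -49.9 down [-0.  0. -1.] q [-0.71  0.36 -0.29  0.92 -0.    1.73] F [0.3 0.2 0.2] op 0.651
centre [ 0.4424 -0.3796] px 260 210 r_mm 20.3 med [ 0.4427 -0.3792  0.0569] bgr [53. 54. 55.] shift cm [ 0.44 -0.03]
```

```bash
python3 -m pendant '[{"slide":[0.45,0,-2],"angular":[0,0,0]},{"slide":[0.45,0,-4.5],"angular":[0,0,0]},{"slide":[0.45,0,-6.5],"angular":[0,0,0]},{"slide":[0.45,0,-7.7],"angular":[0,0,0]},{"slide":[0.45,0,-7.7],"angular":[0,0,0]},{"slide":[0.45,0,-7.7],"angular":[0,0,0]}]' && python3 -m pendant '[{"slide":[0,0,0],"angular":[0,0,0]},{"slide":[0,0,0],"angular":[0,0,0]},{"slide":[0,0,0],"angular":[0,0,0]},{"slide":[0,0,0],"angular":[0,0,0]},{"slide":[0,0,0],"angular":[0,0,0]},{"slide":[0,0,0],"angular":[0,0,0]}]' 1
```

```text
time: 14.57
position: [0.4427, -0.3795, 0.0349]
tool_rot: [0.242, 0.664, 0.242, -0.664]
ft_force: [0.2, 1.2, -0.1]
opening: 0.649
time: 15.07
position: [0.4436, -0.3805, 0.0362]
tool_rot: [0.243, 0.665, 0.241, -0.664]
ft_force: [-0.3, 1.5, 6.6]
opening: 0.499
```

```bash
python3 -m pendant '[{"slide":[0,0,3.5],"angular":[0,0,0]},{"slide":[0,0,7.5],"angular":[0,0,0]},{"slide":[0,0,11.5],"angular":[0,0,0]},{"slide":[1,3,14.5],"angular":[0,0,0.1]},{"slide":[2,7,14.5],"angular":[0,0,0.2]},{"slide":[3,11,14.5],"angular":[0,0,0.3]},{"slide":[4,15,14.5],"angular":[0,0,0.4]},{"slide":[5,19,14.5],"angular":[0,0,0.5]},{"slide":[6,23,14.5],"angular":[0,0,0.6]},{"slide":[7,27,14.5],"angular":[0,0,0.7]},{"slide":[8,31,14.5],"angular":[0,0,0.7]},{"slide":[8.5,33.8,14.5],"angular":[0,0,0.7]},{"slide":[8.5,33.8,14.5],"angular":[0,0,0.7]},{"slide":[8.5,33.8,14.5],"angular":[0,0,0.7]},{"slide":[8.5,33.8,14.5],"angular":[0,0,0.7]},{"slide":[8.5,33.8,14.5],"angular":[0,0,0.7]}]' && python3 -c "
from h import *
wj(.5225,-.094,.098,.03);wline()"
```

```text
time: 16.4
position: [0.5271, -0.0426, 0.1795]
tool_rot: [-0.455, -0.541, -0.455, 0.541]
ft_force: [-0.2, 0.3, -0.9]
opening: 0.499
t 16.4 pos [ 0.5271 -0.0426  0.1795] jawyaw -9.9 down [ 0. -0. -1.] q [-0.08  0.22 -0.32  1.03 -0.    1.66] F [-0.2  0.3 -0.9] op 0.499
nothing
t 16.45 pos [ 0.5271 -0.0428  0.1794] jawyaw -10.0 down [ 0. -0. -1.] q [-0.08  0.22 -0.32  1.03 -0.    1.66] F [ 0.6  0.6 -0.9] op 0.495
n 5078 dir [0.14287284 0.989741  ] pt [0.54139155 0.02939465] y range -0.058310275450709784 0.0994477018852482 TCP off line (shelf x, mm) -3.8
```

```bash
python3 -m pendant '[{"slide":[0.2,0,-3],"angular":[0,0,0]},{"slide":[0.2,0,-6],"angular":[0,0,0]},{"slide":[0.2,0,-8.5],"angular":[0,0,0]},{"slide":[0.2,0,-9.5],"angular":[0,0,0]},{"slide":[0.2,0,-10],"angular":[0,0,0]},{"slide":[0.2,0,-10.2],"angular":[0,0,0]},{"slide":[0.2,0,-10.2],"angular":[0,0,0]}]'; python3 -m pendant '[{"slide":[0,0,0],"angular":[0,0,0]},{"slide":[0,0,0],"angular":[0,0,0]},{"slide":[0,0,0],"angular":[0,0,0]},{"slide":[0,0,0],"angular":[0,0,0]},{"slide":[0,0,2],"angular":[0,0,0]},{"slide":[0,0,5],"angular":[0,0,0]},{"slide":[0,0,9],"angular":[0,0,0]},{"slide":[0,0,9.5],"angular":[0,0,0]},{"slide":[0,0,9.5],"angular":[0,0,0]},{"slide":[0,0,9.5],"angular":[0,0,0]}]' -0.36
python3 - <<'E'
from h import *
wj(.529,-.043,.098,.03); wline()
c=snap('top')
for j in jars(c):
    if j[4]<210 and j[5]<9: print(j)
E
```

```text
time: 17.08
position: [0.5294, -0.0424, 0.0785]
tool_rot: [-0.455, -0.541, -0.455, 0.541]
ft_force: [0.0, 0.3, -0.5]
opening: 0.499
time: 17.92
position: [0.5296, -0.0415, 0.1725]
tool_rot: [0.455, 0.541, 0.455, -0.541]
ft_force: [0.5, 0.0, -0.5]
opening: 0.68
t 17.92 pos [ 0.5296 -0.0415  0.1725] jawyaw -9.9 down [ 0.001 -0.    -1.   ] q [-0.08  0.22 -0.33  1.02  0.    1.66] F [ 0.5  0.  -0.5] op 0.68
centre [ 0.5309 -0.0437] px 256 207 r_mm 20.3 med [ 0.5309 -0.0433  0.099 ] bgr [50. 50. 51.] shift cm [ 0.12 -0.22]
t 17.97 pos [ 0.5288 -0.0415  0.1714] jawyaw -9.8 down [-0.001  0.    -1.   ] q [-0.08  0.22 -0.33  1.02  0.    1.66] F [-0.4  0.2 -0.6] op 0.68
n 2750 dir [0.15632217 0.9877061 ] pt [0.54332507 0.04179737] y range -0.02498824781285277 0.0981257062506517 TCP off line (shelf x, mm) -1.4
(102, 225, array([0.4314, 0.3946]), array([0.4323, 0.395 , 0.0554]), 175, 7.7)
(150, 234, array([0.4035, 0.268 ]), array([0.4037, 0.2685, 0.0555]), 167, 7.6)
(366, 250, array([ 0.3572, -0.2889]), array([ 0.3583, -0.2897,  0.0563]), 185, 7.9)
```

```bash
python3 -m pendant '[{"slide":[-2,-3,1],"angular":[0,0,0.1]},{"slide":[-4,-6,1],"angular":[0,0,0.17]},{"slide":[-6.5,-9,1],"angular":[0,0,0.17]},{"slide":[-8.5,-12,1],"angular":[0,0,0.17]},{"slide":[-10.5,-15,1],"angular":[0,0,0.17]},{"slide":[-13,-18.5,1],"angular":[0,0,0.17]},{"slide":[-15,-22,1],"angular":[0,0,0.17]},{"slide":[-16.9,-24.5,-2],"angular":[0,0,0.17]},{"slide":[-16.9,-24.5,-5],"angular":[0,0,0.17]},{"slide":[-16.9,-24.5,-6],"angular":[0,0,0.17]},{"slide":[-16.9,-24.5,-6],"angular":[0,0,0.17]},{"slide":[-16.9,-24.5,-6],"angular":[0,0,0.17]},{"slide":[-16.9,-24.5,-6],"angular":[0,0,0.17]}]' -0.3;  python3 -c "
from h import *
c,T,P=wj(.36,-.286); cv2.imwrite('pics/wC.png',c['img'])"
```

```text
time: 19.15
position: [0.3614, -0.2862, 0.1132]
tool_rot: [0.5, 0.5, 0.5, -0.5]
ft_force: [-0.4, -1.2, -0.6]
opening: 0.655
t 19.15 pos [ 0.3614 -0.2862  0.1132] jawyaw -0.0 down [ 0.001 -0.    -1.   ] q [-0.67  0.15 -0.57  0.85  0.    0.9 ] F [-0.4 -1.2 -0.6] op 0.655
centre [ 0.3629 -0.2854] px 256 211 r_mm 20.2 med [ 0.3631 -0.2851  0.057 ] bgr [48. 47. 48.] shift cm [0.15 0.09]
```

View pics/wC.png

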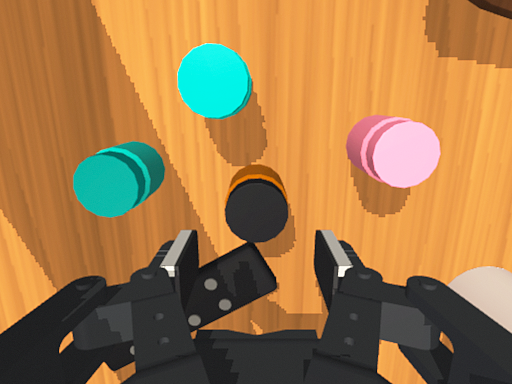

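Jar C is at (256,211) between the jaws, clear of the turquoise, pink and remote.

```bash
python3 -m pendant '[{"slide":[0.1,0.1,-2],"angular":[0,0,0]},{"slide":[0.1,0.1,-4.5],"angular":[0,0,0]},{"slide":[0.1,0.1,-6.5],"angular":[0,0,0]},{"slide":[0.1,0.1,-7.8],"angular":[0,0,0]},{"slide":[0.1,0.1,-7.8],"angular":[0,0,0]},{"slide":[0.1,0.1,-7.8],"angular":[0,0,0]}]' && python3 -m pendant '[{"slide":[0,0,0],"angular":[0,0,0]},{"slide":[0,0,0],"angular":[0,0,0]},{"slide":[0,0,0],"angular":[0,0,0]},{"slide":[0,0,0],"angular":[0,0,0]},{"slide":[0,0,0],"angular":[0,0,0]},{"slide":[0,0,0],"angular":[0,0,0]}]' 1
```

```text
time: 19.7
position: [0.362, -0.2853, 0.035]
tool_rot: [0.5, 0.5, 0.5, -0.5]
ft_force: [-0.9, -0.4, 1.4]
opening: 0.65
time: 20.2
position: [0.3628, -0.2863, 0.0361]
tool_rot: [0.501, 0.501, 0.498, -0.5]
ft_force: [-0.5, 2.5, 6.2]
opening: 0.496
```

```bash
python3 -m pendant '[{"slide":[0,0,3.5],"angular":[0,0,0]},{"slide":[0,0,7.5],"angular":[0,0,0]},{"slide":[0,0,11.5],"angular":[0,0,0]},{"slide":[2,3,14.5],"angular":[0,0,-0.1]},{"slide":[4,6.5,14.5],"angular":[0,0,-0.17]},{"slide":[6,10,14.5],"angular":[0,0,-0.17]},{"slide":[8,13.5,14.5],"angular":[0,0,-0.17]},{"slide":[10,17,14.5],"angular":[0,0,-0.17]},{"slide":[12,20.5,14.5],"angular":[0,0,-0.17]},{"slide":[14,24,14.5],"angular":[0,0,-0.17]},{"slide":[16,27,14.5],"angular":[0,0,-0.17]},{"slide":[17.4,29.5,14.5],"angular":[0,0,-0.17]},{"slide":[17.4,29.5,14.5],"angular":[0,0,-0.17]},{"slide":[17.4,29.5,14.5],"angular":[0,0,-0.17]},{"slide":[17.4,29.5,14.5],"angular":[0,0,-0.17]},{"slide":[17.4,29.5,14.5],"angular":[0,0,-0.17]}]'
```

```text
time: 21.53
position: [0.5347, 0.0085, 0.1796]
tool_rot: [-0.455, -0.541, -0.455, 0.541]
ft_force: [0.3, -0.9, -1.7]
opening: 0.499
```

```bash
python3 -m pendant '[{"slide":[0.2,0,-3],"angular":[0,0,0]},{"slide":[0.2,0,-6],"angular":[0,0,0]},{"slide":[0.2,0,-8.5],"angular":[0,0,0]},{"slide":[0.2,0,-9.5],"angular":[0,0,0]},{"slide":[0.2,0,-10],"angular":[0,0,0]},{"slide":[0.2,0,-10.2],"angular":[0,0,0]},{"slide":[0.2,0,-10.2],"angular":[0,0,0]}]'; python3 -m pendant '[{"slide":[0,0,0],"angular":[0,0,0]},{"slide":[0,0,0],"angular":[0,0,0]},{"slide":[0,0,0],"angular":[0,0,0]},{"slide":[0,0,0],"angular":[0,0,0]},{"slide":[0,0,2],"angular":[0,0,0]},{"slide":[0,0,5],"angular":[0,0,0]},{"slide":[0,0,9],"angular":[0,0,0]},{"slide":[0,0,10],"angular":[0,0,0]},{"slide":[0,0,10],"angular":[0,0,0]},{"slide":[0,0,10],"angular":[0,0,0]}]' -0.36
python3 - <<'E'
from h import *
wj(.537,.0085,.098,.03); wline()
c=snap('top')
for j in jars(c):
    if j[4]<210 and j[5]<9: print(j)
E
```

```text
time: 22.12
position: [0.5368, 0.0087, 0.0785]
tool_rot: [-0.455, -0.541, -0.455, 0.542]
ft_force: [-0.9, -0.5, -0.9]
opening: 0.505
time: 22.95
position: [0.538, 0.0095, 0.1779]
tool_rot: [0.456, 0.542, 0.455, -0.541]
ft_force: [-0.7, -0.5, -0.5]
opening: 0.682
t 22.95 pos [0.538  0.0095 0.1779] jawyaw -9.9 down [ 0.002  0.    -1.   ] q [ 0.02  0.23 -0.31  1.03 -0.    1.76] F [-0.7 -0.5 -0.5] op 0.682
centre [0.5388 0.0092] px 255 202 r_mm 20.2 med [0.539  0.0096 0.0989] bgr [53. 53. 54.] shift cm [ 0.08 -0.03]
t 23.0 pos [0.537  0.0095 0.1767] jawyaw -9.9 down [-0. -0. -1.] q [ 0.02  0.23 -0.31  1.03 -0.    1.76] F [ 0.6 -0.9  0.5] op 0.683
n 3353 dir [0.17859516 0.98392266] pt [0.5499918  0.08541846] y range -0.029034647607043093 0.14762388341282284 TCP off line (shelf x, mm) 0.8
(102, 225, array([0.4314, 0.3946]), array([0.4323, 0.3956, 0.0551]), 175, 7.7)
(150, 234, array([0.4035, 0.2676]), array([0.4029, 0.2682, 0.0554]), 172, 7.5)
```

```bash
python3 -m pendant '[{"slide":[-1.5,3,1],"angular":[0,0,0.1]},{"slide":[-3,6.5,1],"angular":[0,0,0.2]},{"slide":[-5,10,1],"angular":[0,0,0.3]},{"slide":[-7,13.5,1],"angular":[0,0,0.4]},{"slide":[-9,17,1],"angular":[0,0,0.5]},{"slide":[-11,20.5,1],"angular":[0,0,0.6]},{"slide":[-12.5,23.5,1],"angular":[0,0,0.6]},{"slide":[-13.1,26.1,-2],"angular":[0,0,0.6]},{"slide":[-13.1,26.1,-5],"angular":[0,0,0.6]},{"slide":[-13.1,26.1,-6.3],"angular":[0,0,0.6]},{"slide":[-13.1,26.1,-6.3],"angular":[0,0,0.6]},{"slide":[-13.1,26.1,-6.3],"angular":[0,0,0.6]},{"slide":[-13.1,26.1,-6.3],"angular":[0,0,0.6]}]' -0.3;  python3 -c "
from h import *
c,T,P=wj(.4055,.271)"
```

```text
time: 24.18
position: [0.4066, 0.2704, 0.1146]
tool_rot: [0.595, 0.383, 0.595, -0.383]
ft_force: [0.2, 0.7, 0.3]
opening: 0.649
t 24.18 pos [0.4066 0.2704 0.1146] jawyaw 24.5 down [-0. -0. -1.] q [ 0.59  0.2  -0.5   0.87  0.    1.73] F [0.2 0.7 0.3] op 0.649
centre [0.4083 0.2761] px 260 204 r_mm 20.2 med [0.4081 0.2764 0.057 ] bgr [42. 41. 42.] shift cm [0.18 0.57]
```

```bash
python3 -m pendant '[{"slide":[0.15,0.6,-2],"angular":[0,0,0]},{"slide":[0.15,0.6,-4.5],"angular":[0,0,0]},{"slide":[0.15,0.6,-6.5],"angular":[0,0,0]},{"slide":[0.15,0.6,-8],"angular":[0,0,0]},{"slide":[0.15,0.6,-8],"angular":[0,0,0]},{"slide":[0.15,0.6,-8],"angular":[0,0,0]}]' && python3 -m pendant '[{"slide":[0,0,0],"angular":[0,0,0]},{"slide":[0,0,0],"angular":[0,0,0]},{"slide":[0,0,0],"angular":[0,0,0]},{"slide":[0,0,0],"angular":[0,0,0]},{"slide":[0,0,0],"angular":[0,0,0]},{"slide":[0,0,0],"angular":[0,0,0]}]' 1
```

```text
time: 24.73
position: [0.4082, 0.2763, 0.0348]
tool_rot: [0.595, 0.383, 0.595, -0.383]
ft_force: [-0.0, 0.1, 0.3]
opening: 0.65
time: 25.23
position: [0.4093, 0.2772, 0.0361]
tool_rot: [0.595, 0.384, 0.594, -0.381]
ft_force: [-0.2, -1.8, 7.2]
opening: 0.502
```

```bash
python3 -m pendant '[{"slide":[0,0,3.5],"angular":[0,0,0]},{"slide":[0,0,7.5],"angular":[0,0,0]},{"slide":[0,0,11.5],"angular":[0,0,0]},{"slide":[2,-3,14.5],"angular":[0,0,-0.1]},{"slide":[4,-6,14.5],"angular":[0,0,-0.2]},{"slide":[6,-9,14.5],"angular":[0,0,-0.3]},{"slide":[8,-12,14.5],"angular":[0,0,-0.4]},{"slide":[10,-15,14.5],"angular":[0,0,-0.5]},{"slide":[12,-18.5,14.5],"angular":[0,0,-0.6]},{"slide":[13.9,-21.6,14.5],"angular":[0,0,-0.6]},{"slide":[13.9,-21.6,14.5],"angular":[0,0,-0.6]},{"slide":[13.9,-21.6,14.5],"angular":[0,0,-0.6]},{"slide":[13.9,-21.6,14.5],"angular":[0,0,-0.6]},{"slide":[13.9,-21.6,14.5],"angular":[0,0,-0.6]}]'
```

```text
time: 26.4
position: [0.5463, 0.0612, 0.1795]
tool_rot: [0.455, 0.541, 0.456, -0.541]
ft_force: [-0.2, 0.0, -0.6]
opening: 0.495
```

```bash
python3 -m pendant '[{"slide":[0,0,-3],"angular":[0,0,0]},{"slide":[0,0,-6],"angular":[0,0,0]},{"slide":[0,0,-8.5],"angular":[0,0,0]},{"slide":[0,0,-9.5],"angular":[0,0,0]},{"slide":[0,0,-10],"angular":[0,0,0]},{"slide":[0,0,-10.2],"angular":[0,0,0]},{"slide":[0,0,-10.2],"angular":[0,0,0]}]'; python3 -m pendant '[{"slide":[0,0,0],"angular":[0,0,0]},{"slide":[0,0,0],"angular":[0,0,0]},{"slide":[0,0,0],"angular":[0,0,0]},{"slide":[0,0,0],"angular":[0,0,0]},{"slide":[0,0,2],"angular":[0,0,0]},{"slide":[0,0,5],"angular":[0,0,0]},{"slide":[0,0,9],"angular":[0,0,0]},{"slide":[0,0,10],"angular":[0,0,0]},{"slide":[0,0,10],"angular":[0,0,0]},{"slide":[0,0,10],"angular":[0,0,0]}]' -0.36
python3 - <<'E'
from h import *
wj(.547,.061,.098,.03)
c=snap('top')
for j in jars(c):
    if j[4]<210 and j[5]<9: print(j)
E
```

```text
time: 26.98
position: [0.5472, 0.0614, 0.0786]
tool_rot: [0.456, 0.541, 0.455, -0.54]
ft_force: [0.6, -0.3, -1.0]
opening: 0.502
time: 27.82
position: [0.5474, 0.0605, 0.1779]
tool_rot: [0.456, 0.542, 0.455, -0.541]
ft_force: [0.3, 0.7, -0.6]
opening: 0.677
t 27.82 pos [0.5474 0.0605 0.1779] jawyaw -9.9 down [ 0.002  0.    -1.   ] q [ 0.11  0.25 -0.28  1.04 -0.    1.85] F [ 0.3  0.7 -0.6] op 0.677
centre [0.5489 0.0617] px 255 200 r_mm 20.3 med [0.549 0.062 0.099] bgr [52. 53. 53.] shift cm [0.14 0.12]
(464, 111, array([ 0.7353, -0.5865]), array([ 0.7398, -0.592 ,  0.046 ]), 42, 8.6)
(102, 224, array([0.4323, 0.3952]), array([0.4315, 0.3949, 0.0552]), 171, 7.6)
```

```bash
python3 -m pendant '[{"slide":[-1,3,1],"angular":[0,0,0.12]},{"slide":[-2,6,1],"angular":[0,0,0.24]},{"slide":[-3,9,1],"angular":[0,0,0.36]},{"slide":[-4,12.5,1],"angular":[0,0,0.48]},{"slide":[-5,16,1],"angular":[0,0,0.6]},{"slide":[-6,19.5,1],"angular":[0,0,0.72]},{"slide":[-7,23,1],"angular":[0,0,0.84]},{"slide":[-8.5,26.5,1],"angular":[0,0,0.96]},{"slide":[-10,30,1],"angular":[0,0,1.08]},{"slide":[-11,33,1],"angular":[0,0,1.2]},{"slide":[-11,34.2,1],"angular":[0,0,1.32]},{"slide":[-11,34.2,-2],"angular":[0,0,1.44]},{"slide":[-11,34.2,-5],"angular":[0,0,1.48]},{"slide":[-11,34.2,-6.3],"angular":[0,0,1.48]},{"slide":[-11,34.2,-6.3],"angular":[0,0,1.48]},{"slide":[-11,34.2,-6.3],"angular":[0,0,1.48]},{"slide":[-11,34.2,-6.3],"angular":[0,0,1.48]}]' -0.3;  python3 -c "
from h import *
c,T,P=wj(.437,.403); cv2.imwrite('pics/wD.png',c['img'])"
```

```text
time: 29.33
position: [0.437, 0.4025, 0.1145]
tool_rot: [0.701, 0.093, 0.701, -0.093]
ft_force: [0.2, 0.4, 0.1]
opening: 0.652
t 29.33 pos [0.437  0.4025 0.1145] jawyaw 74.9 down [-0. -0. -1.] q [ 0.74  0.38 -0.25  0.94 -0.    1.01] F [0.2 0.4 0.1] op 0.652
centre [0.4362 0.4028] px 255 207 r_mm 20.3 med [0.4357 0.4031 0.0571] bgr [56. 55. 56.] shift cm [-0.08  0.03]
```

View pics/wD.png

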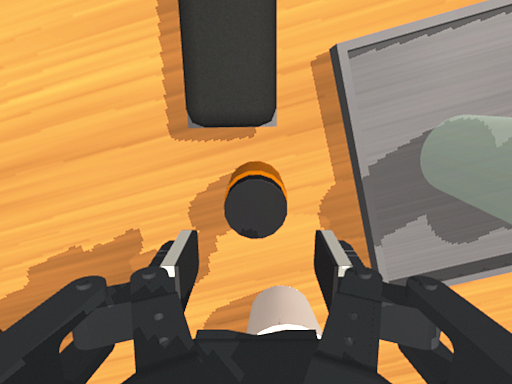

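Jar D is at (255,207). The case, tray edge and candle are all clear of the fingers.

```bash
python3 -m pendant '[{"slide":[-0.1,0,-2],"angular":[0,0,0]},{"slide":[-0.1,0,-4.5],"angular":[0,0,0]},{"slide":[-0.1,0,-6.5],"angular":[0,0,0]},{"slide":[-0.1,0,-8],"angular":[0,0,0]},{"slide":[-0.1,0,-8],"angular":[0,0,0]},{"slide":[-0.1,0,-8],"angular":[0,0,0]}]' && python3 -m pendant '[{"slide":[0,0,0],"angular":[0,0,0]},{"slide":[0,0,0],"angular":[0,0,0]},{"slide":[0,0,0],"angular":[0,0,0]},{"slide":[0,0,0],"angular":[0,0,0]},{"slide":[0,0,0],"angular":[0,0,0]},{"slide":[0,0,0],"angular":[0,0,0]}]' 1
```

```text
time: 29.88
position: [0.436, 0.4025, 0.0349]
tool_rot: [0.701, 0.093, 0.701, -0.093]
ft_force: [0.2, 0.3, -0.4]
opening: 0.648
time: 30.38
position: [0.4371, 0.4036, 0.0364]
tool_rot: [0.702, 0.094, 0.7, -0.092]
ft_force: [-0.7, -0.4, 7.3]
opening: 0.495
```

```bash
python3 -m pendant '[{"slide":[0,0,3.5],"angular":[0,0,0]},{"slide":[0,0,7.5],"angular":[0,0,0]},{"slide":[0,0,11.5],"angular":[0,0,0]},{"slide":[1,-2.5,14.5],"angular":[0,0,-0.12]},{"slide":[2,-5,14.5],"angular":[0,0,-0.24]},{"slide":[3,-7.5,14.5],"angular":[0,0,-0.36]},{"slide":[4,-10,14.5],"angular":[0,0,-0.48]},{"slide":[5,-12.5,14.5],"angular":[0,0,-0.6]},{"slide":[6,-15,14.5],"angular":[0,0,-0.72]},{"slide":[7,-17.5,14.5],"angular":[0,0,-0.84]},{"slide":[8,-20,14.5],"angular":[0,0,-0.96]},{"slide":[9,-22.5,14.5],"angular":[0,0,-1.08]},{"slide":[10,-25,14.5],"angular":[0,0,-1.2]},{"slide":[11,-27.5,14.5],"angular":[0,0,-1.32]},{"slide":[11.9,-29,14.5],"angular":[0,0,-1.44]},{"slide":[11.9,-29,14.5],"angular":[0,0,-1.48]},{"slide":[11.9,-29,14.5],"angular":[0,0,-1.48]},{"slide":[11.9,-29,14.5],"angular":[0,0,-1.48]},{"slide":[11.9,-29,14.5],"angular":[0,0,-1.48]},{"slide":[11.9,-29,14.5],"angular":[0,0,-1.48]}]'; python3 -c "
from h import *
wj(.5489,.0617,.098,.03);c,T,P=wline(); cv2.imwrite('pics/w5.png',c['img'])"
```

```text
time: 32.05
position: [0.5545, 0.113, 0.1794]
tool_rot: [0.456, 0.541, 0.456, -0.541]
ft_force: [0.2, 0.7, -1.4]
opening: 0.498
t 32.05 pos [0.5545 0.113  0.1794] jawyaw -9.7 down [-0.  0. -1.] q [ 0.2   0.28 -0.24  1.05  0.    1.94] F [ 0.2  0.7 -1.4] op 0.498
nothing
t 32.1 pos [0.5546 0.113  0.1794] jawyaw -9.8 down [ 0.  0. -1.] q [ 0.2   0.28 -0.24  1.05  0.    1.94] F [ 0.1  0.7 -2.4] op 0.495
n 607 dir [0.1830918 0.9830958] pt [0.5599614  0.12370192] y range 0.10551659480774005 0.14579449826752452 TCP off line (shelf x, mm) -3.3
```

```bash
python3 -m pendant '[{"slide":[0.15,0,-3],"angular":[0,0,0]},{"slide":[0.15,0,-6],"angular":[0,0,0]},{"slide":[0.15,0,-8.5],"angular":[0,0,0]},{"slide":[0.15,0,-9.5],"angular":[0,0,0]},{"slide":[0.15,0,-10],"angular":[0,0,0]},{"slide":[0.15,0,-10.2],"angular":[0,0,0]},{"slide":[0.15,0,-10.2],"angular":[0,0,0]}]'; python3 -m pendant '[{"slide":[0,0,0],"angular":[0,0,0]},{"slide":[0,0,0],"angular":[0,0,0]},{"slide":[0,0,0],"angular":[0,0,0]},{"slide":[0,0,0],"angular":[0,0,0]},{"slide":[0,0,2],"angular":[0,0,0]},{"slide":[0,0,5],"angular":[0,0,0]},{"slide":[0,0,9],"angular":[0,0,0]},{"slide":[0,0,12],"angular":[0,0,0]},{"slide":[-3,3,14],"angular":[0,0,0]},{"slide":[-6,7,14],"angular":[0,0,0]},{"slide":[-9,11,14],"angular":[0,0,0]},{"slide":[-11,15,14],"angular":[0,0,0]},{"slide":[-13,19,14],"angular":[0,0,0]},{"slide":[-13,19,14],"angular":[0,0,0]},{"slide":[-13,19,14],"angular":[0,0,0]},{"slide":[-13,19,14],"angular":[0,0,0]}]' -0.36
python3 - <<'E'
from h import *
st()
c=snap('top');P=pts(c);img=c['img'];hsv=cv2.cvtColor(img,cv2.COLOR_BGR2HSV)
J=[]
for h in(.056,.098):
  for j in jars(c,h=h):
    if j[5]<11 and j[4]<300: print(h,j)
    if h>.09 and 7<j[5]<11: J.append(j[2])
k=(np.hypot(P[...,0]-.4442,P[...,1]-.0153)<.03)&(P[...,2]>.07)&(P[...,2]<.1); print('knob',np.median(P[k],0),k.sum())
# row relative to top-camera line (fit before loading) .5347,-.0047 dir .173,.985
J=np.array(J); d=np.array([.1729,.9849]); n=np.array([.9849,-.1729])
print('x',((J-[.53466,-.00473])@n*1000).round(1),'y',((J-[.5349,.001])@d*1000).round(1))
cv2.imwrite('pics/t4.png',cv2.resize(img[90:330,90:440],None,fx=2.2,fy=2.2,interpolation=cv2.INTER_CUBIC))
E
```

```text
time: 32.73
position: [0.5568, 0.1128, 0.0786]
tool_rot: [0.456, 0.541, 0.455, -0.541]
ft_force: [0.3, 0.7, -1.1]
opening: 0.494
time: 34.07
position: [0.4256, 0.3037, 0.2175]
tool_rot: [0.456, 0.54, 0.456, -0.54]
ft_force: [0.5, -1.3, -0.9]
opening: 0.684
t 34.07 pos [0.4256 0.3037 0.2175] jawyaw -9.7 down [ 0.  0. -1.] q [ 0.62  0.18 -0.28  1.11 -0.    2.36] F [ 0.5 -1.3 -0.9] op 0.684
0.056 (462, 111, array([ 0.7354, -0.581 ]), array([ 0.7395, -0.5869,  0.047 ]), 65, 10.5)
0.098 (210, 174, array([0.5516, 0.1095]), array([0.5526, 0.1092, 0.0976]), 180, 7.7)
0.098 (231, 177, array([0.5434, 0.0558]), array([0.5437, 0.0553, 0.0976]), 184, 7.9)
0.098 (251, 181, array([0.5332, 0.0048]), array([0.5328, 0.0061, 0.0978]), 184, 7.7)
0.098 (271, 184, array([ 0.524 , -0.0475]), array([ 0.5241, -0.0476,  0.098 ]), 187, 7.8)
0.098 (291, 187, array([ 0.515 , -0.0977]), array([ 0.5151, -0.0984,  0.098 ]), 184, 7.6)
0.098 (508, 202, array([ 0.4698, -0.6486]), array([ 0.4733, -0.6501,  0.0975]), 47, 7.0)
knob [0.4457052  0.01771464 0.08368587] 83
x [-3.1 -1.9 -3.1 -3.1 -3.3] y [ 109.7   55.4    3.4  -49.7 -100.7]
```

View pics/t4.png

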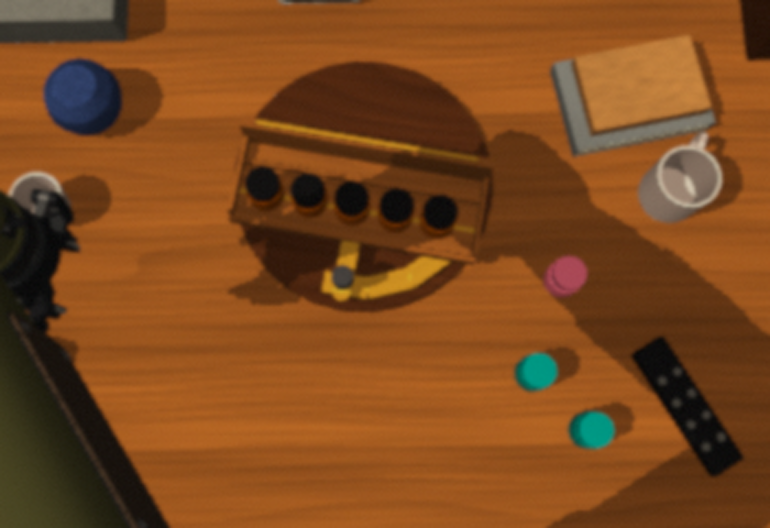

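All five jars stand in a straight row with 51–54 mm pitch. The lips and line agree with the row within about 3 mm in both cameras, and the knob top is at 84 mm, so the plunger is home. Nothing else has moved. Now back to the knob.

```bash
python3 -m pendant '[{"slide":[0,-2.5,0],"angular":[0,0,-0.1]},{"slide":[0.3,-5.5,0],"angular":[0,0,-0.2]},{"slide":[0.6,-8.5,0],"angular":[0,0,-0.3]},{"slide":[1,-12,0],"angular":[0,0,-0.4]},{"slide":[1.3,-15.5,0],"angular":[0,0,-0.5]},{"slide":[1.6,-19,0],"angular":[0,0,-0.6]},{"slide":[2,-22.5,0],"angular":[0,0,-0.7]},{"slide":[2.1,-26,0],"angular":[0,0,-0.8]},{"slide":[2.1,-28.4,0],"angular":[0,0,-0.9]},{"slide":[2.1,-28.4,-2],"angular":[0,0,-0.96]},{"slide":[2.1,-28.4,-4],"angular":[0,0,-0.96]},{"slide":[2.1,-28.4,-4],"angular":[0,0,-0.96]},{"slide":[2.1,-28.4,-4],"angular":[0,0,-0.96]}]' -0.2;  python3 -c "
from h import *
c,T,P=wj(.447,.0195,.084,.025)
for y,x in((-.094,.5225),(-.0437,.5309),(.0092,.5388),(.0617,.5489),(.113,.557)): wj(x,y,.098,.025)"
```

```text
time: 35.2
position: [0.4463, 0.0173, 0.1768]
tool_rot: [-0.153, -0.689, -0.153, 0.691]
ft_force: [0.1, -0.0, 0.8]
opening: 0.596
t 35.2 pos [0.4463 0.0173 0.1768] jawyaw -65.0 down [-0.002 -0.    -1.   ] q [ 0.04  0.07 -0.5   1.   -0.    2.74] F [ 0.1 -0.   0.8] op 0.596
centre [0.4502 0.022 ] px 252 190 r_mm 12.9 med [0.4504 0.0221 0.0848] bgr [133. 136. 141.] shift cm [0.39 0.48]
t 35.25 pos [0.4472 0.0177 0.1777] jawyaw -64.9 down [-0.001 -0.    -1.   ] q [ 0.04  0.07 -0.5   1.   -0.    2.74] F [ 0.3  0.2 -0.3] op 0.601
centre [ 0.522 -0.092] px 446 174 r_mm 22.5 med [ 0.5217 -0.0916  0.0989] bgr [47. 45. 47.] shift cm [  7.48 -10.97]
t 35.3 pos [0.4478 0.018  0.1782] jawyaw -64.9 down [ 0.001 -0.    -1.   ] q [ 0.04  0.07 -0.5   1.   -0.    2.74] F [-0.1 -0.1  0.1] op 0.601
centre [ 0.5303 -0.0419] px 390 132 r_mm 22.0 med [ 0.5301 -0.0417  0.099 ] bgr [49. 48. 50.] shift cm [ 8.26 -6.  ]
t 35.35 pos [0.4481 0.0183 0.1784] jawyaw -64.9 down [ 0.002 -0.    -1.   ] q [ 0.04  0.07 -0.5   1.   -0.    2.74] F [ 0.3  0.  -0.2] op 0.6
centre [0.5399 0.0105] px 327 84 r_mm 21.6 med [0.5396 0.0102 0.0991] bgr [55. 55. 55.] shift cm [ 9.18 -0.78]
t 35.4 pos [0.4482 0.0185 0.1785] jawyaw -64.8 down [ 0.002  0.    -1.   ] q [ 0.04  0.07 -0.5   1.   -0.    2.74] F [-0.2 -0.1 -0.9] op 0.597
centre [0.5498 0.0609] px 263 33 r_mm 22.1 med [0.5497 0.0608 0.0991] bgr [61. 61. 62.] shift cm [10.16  4.24]
t 35.45 pos [0.4481 0.0186 0.1784] jawyaw -64.8 down [ 0.002  0.    -1.   ] q [ 0.04  0.07 -0.5   1.   -0.    2.74] F [0.3 0.5 0.1] op 0.601
centre [0.5475 0.108 ] px 191 0 r_mm 16.2 med [0.5439 0.1061 0.0988] bgr [nan nan nan] shift cm [9.94 8.94]h.py:37: RuntimeWarning: Mean of empty slice.
  bgr=c['img'][int(v)-4:int(v)+5,int(u)-4:int(u)+5].mean((0,1)).round()
  ret = um.true_divide(
```

```bash
python3 -m pendant '[{"slide":[0.2,0.3,-3],"angular":[0,0,0]},{"slide":[0.2,0.3,-6],"angular":[0,0,0]},{"slide":[0.2,0.3,-8.5],"angular":[0,0,0]},{"slide":[0.2,0.3,-10],"angular":[0,0,0]},{"slide":[0.2,0.3,-11],"angular":[0,0,0]},{"slide":[0.2,0.3,-11.4],"angular":[0,0,0]},{"slide":[0.2,0.3,-11.4],"angular":[0,0,0]}]' -0.2; python3 -m pendant '[{"slide":[0,0,0],"angular":[0,0,0]},{"slide":[0,0,0],"angular":[0,0,0]},{"slide":[0,0,0],"angular":[0,0,0]},{"slide":[0,0,0],"angular":[0,0,0]},{"slide":[0,0,0],"angular":[0,0,0]},{"slide":[0,0,0],"angular":[0,0,0]},{"slide":[0,0,0.5],"angular":[0,0,0]},{"slide":[0,0,1],"angular":[0,0,0]},{"slide":[0,0,1.4],"angular":[0,0,0]},{"slide":[0,0,1.6],"angular":[0,0,0]},{"slide":[0,0,1.6],"angular":[0,0,0]}]' 1;  python3 -c "
from h import *
s,M=st(); a=s['position'][:2]
p=a+.135*np.array([np.cos(-.168),np.sin(-.168)]); print('piv',p)
for k in range(1,41):
    t=k*1.571/40; q=p+R.from_euler('z',t).as_matrix()[:2,:2]@(a-p)-a; print(round(t,3),(q*100).round(2).tolist(),end=' ')
"
```

```text
time: 36.08
position: [0.4492, 0.0216, 0.0631]
tool_rot: [-0.154, -0.69, -0.154, 0.69]
ft_force: [-0.7, -1.0, 0.1]
opening: 0.602
time: 37.0
position: [0.45, 0.0216, 0.0799]
tool_rot: [0.154, 0.691, 0.154, -0.69]
ft_force: [3.9, 1.4, -6.6]
opening: 0.288
t 37.0 pos [0.45   0.0216 0.0799] jawyaw -64.8 down [ 0.001  0.    -1.   ] q [ 0.05  0.17 -0.63  0.77  0.    2.75] F [ 3.9  1.4 -6.6] op 0.288
piv [ 0.58310352 -0.00093233]
0.039 [-0.08, -0.52] 0.079 [-0.14, -1.05] 0.118 [-0.17, -1.58] 0.157 [-0.19, -2.11] 0.196 [-0.18, -2.64] 0.236 [-0.16, -3.17] 0.275 [-0.11, -3.7] 0.314 [-0.05, -4.22] 0.353 [0.04, -4.75] 0.393 [0.15, -5.27] 0.432 [0.28, -5.78] 0.471 [0.43, -6.29] 0.511 [0.59, -6.79] 0.55 [0.78, -7.29] 0.589 [0.99, -7.78] 0.628 [1.22, -8.26] 0.668 [1.46, -8.73] 0.707 [1.72, -9.19] 0.746 [2.0, -9.64] 0.785 [2.3, -10.07] 0.825 [2.62, -10.5] 0.864 [2.95, -10.91] 0.903 [3.3, -11.31] 0.943 [3.66, -11.7] 0.982 [4.04, -12.07] 1.021 [4.43, -12.43] 1.06 [4.84, -12.77] 1.1 [5.26, -13.09] 1.139 [5.69, -13.4] 1.178 [6.13, -13.69] 1.218 [6.59, -13.96] 1.257 [7.05, -14.22] 1.296 [7.53, -14.46] 1.335 [8.01, -14.67] 1.375 [8.5, -14.87] 1.414 [9.0, -15.05] 1.453 [9.51, -15.21] 1.492 [10.02, -15.35] 1.532 [10.53, -15.47] 1.571 [11.06, -15.57]
```

```bash
python3 -m pendant '[{"slide":[-0.03,-0.2,0],"angular":[0,0,0.015]},{"slide":[-0.1,-0.7,0],"angular":[0,0,0.053]},{"slide":[-0.15,-1.2,0],"angular":[0,0,0.09]},{"slide":[-0.18,-1.75,0],"angular":[0,0,0.13]},{"slide":[-0.19,-2.29,0],"angular":[0,0,0.17]},{"slide":[-0.17,-2.82,0],"angular":[0,0,0.21]},{"slide":[-0.14,-3.36,0],"angular":[0,0,0.25]},{"slide":[-0.09,-3.9,0],"angular":[0,0,0.29]},{"slide":[-0.02,-4.43,0],"angular":[0,0,0.33]},{"slide":[0.08,-4.97,0],"angular":[0,0,0.37]},{"slide":[0.2,-5.48,0],"angular":[0,0,0.41]},{"slide":[0.35,-6.02,0],"angular":[0,0,0.45]},{"slide":[0.51,-6.53,0],"angular":[0,0,0.49]},{"slide":[0.69,-7.03,0],"angular":[0,0,0.53]},{"slide":[0.89,-7.54,0],"angular":[0,0,0.57]},{"slide":[1.11,-8.03,0],"angular":[0,0,0.61]},{"slide":[1.35,-8.51,0],"angular":[0,0,0.65]},{"slide":[1.6,-8.98,0],"angular":[0,0,0.69]},{"slide":[1.95,-9.56,0],"angular":[0,0,0.74]},{"slide":[2.3,-10.07,0],"angular":[0,0,0.785]}]'; python3 -m pendant '[{"slide":[0.31,-0.44,0],"angular":[0,0,0.04]},{"slide":[0.62,-0.86,0],"angular":[0,0,0.079]},{"slide":[0.96,-1.27,0],"angular":[0,0,0.118]},{"slide":[1.31,-1.67,0],"angular":[0,0,0.158]},{"slide":[1.67,-2.05,0],"angular":[0,0,0.197]},{"slide":[2.05,-2.41,0],"angular":[0,0,0.236]},{"slide":[2.45,-2.76,0],"angular":[0,0,0.275]},{"slide":[2.86,-3.09,0],"angular":[0,0,0.315]},{"slide":[3.27,-3.41,0],"angular":[0,0,0.354]},{"slide":[3.7,-3.71,0],"angular":[0,0,0.393]},{"slide":[4.15,-3.99,0],"angular":[0,0,0.433]},{"slide":[4.59,-4.26,0],"angular":[0,0,0.472]},{"slide":[5.06,-4.51,0],"angular":[0,0,0.511]},{"slide":[5.53,-4.73,0],"angular":[0,0,0.55]},{"slide":[6.0,-4.94,0],"angular":[0,0,0.59]},{"slide":[6.49,-5.12,0],"angular":[0,0,0.629]},{"slide":[6.99,-5.29,0],"angular":[0,0,0.668]},{"slide":[7.49,-5.44,0],"angular":[0,0,0.707]},{"slide":[8.1,-5.58,0],"angular":[0,0,0.755]},{"slide":[8.5,-5.68,0],"angular":[0,0,0.786]}]'; python3 -m pendant '[{"slide":[0,0,0],"angular":[0,0,0]},{"slide":[0,0,0],"angular":[0,0,0]},{"slide":[0,0,-0.4],"angular":[0,0,0]},{"slide":[0,0,-0.8],"angular":[0,0,0]},{"slide":[0,0,-1.1],"angular":[0,0,0]},{"slide":[0,0,-1.1],"angular":[0,0,0]}]'
```

```text
time: 38.67
position: [0.4698, -0.0787, 0.0781]
tool_rot: [-0.406, -0.577, -0.409, 0.579]
ft_force: [-1.6, 3.3, -7.0]
opening: 0.286
time: 40.33
position: [0.5543, -0.135, 0.0773]
tool_rot: [0.595, 0.378, 0.6, -0.379]
ft_force: [-2.2, 3.4, -6.2]
opening: 0.286
time: 40.83
position: [0.5551, -0.1352, 0.0671]
tool_rot: [0.596, 0.379, 0.598, -0.379]
ft_force: [-4.9, 4.3, -4.5]
opening: 0.286
```

```bash
python3 -m pendant '[{"slide":[0,0,-0.3],"angular":[0,0,0]},{"slide":[0,0,-0.3],"angular":[0,0,0]}]'; python3 -m pendant '[{"slide":[0,0,0],"angular":[0,0,0]},{"slide":[0,0,0],"angular":[0,0,0]},{"slide":[0,0,0],"angular":[0,0,0]},{"slide":[0,0,0],"angular":[0,0,0]},{"slide":[0,0,0],"angular":[0,0,0]},{"slide":[0,0,2],"angular":[0,0,0]},{"slide":[0,0,5],"angular":[0,0,0]},{"slide":[0,0,9],"angular":[0,0,0]},{"slide":[0,0,13],"angular":[0,0,0]},{"slide":[-2,-3,15],"angular":[0,0,0]},{"slide":[-5,-6,15],"angular":[0,0,0]},{"slide":[-8,-8.5,15],"angular":[0,0,0]},{"slide":[-11,-11,15],"angular":[0,0,0]},{"slide":[-14,-14,15],"angular":[0,0,0]},{"slide":[-14,-16,15],"angular":[0,0,0]},{"slide":[-14,-18,15],"angular":[0,0,0]},{"slide":[-14,-18,15],"angular":[0,0,0]},{"slide":[-14,-18,15],"angular":[0,0,0]}]' -0.3
cat > chk.py <<'E'
from h import *
import sys
st()
c=snap('top');P=pts(c);img=c['img']; J=[]
for j in jars(c,h=.098):
    if 7<j[5]<11 and j[2][1]>-.3: print(j); J.append(j[2])
k=(np.hypot(P[...,0]-.5557,P[...,1]+.139)<.03)&(P[...,2]>.07)&(P[...,2]<.105); print('knob',np.median(P[k],0),k.sum())
J=np.array(J); J=J[J[:,0].argsort()]; print('pitch',(np.hypot(*np.diff(J,axis=0).T)*1000).round(1))
f=np.array([.9866,-.1631]); n=np.array([.1631,.9866]) # line fit at the start
print('x',((J-[.56028,-.04827])@n*1000).round(1)); l=cv2.fitLine(J.astype(np.float32),2,0,.01,.01).ravel(); print('row yaw vs start line',np.arctan2(l[1],l[0])-np.arctan2(f[1],f[0]))
cv2.imwrite(sys.argv[1],cv2.resize(img[90:330,90:440],None,fx=2.2,fy=2.2,interpolation=cv2.INTER_CUBIC))
E
python3 chk.py pics/t5.png
```

```text
time: 41.0
position: [0.5555, -0.1352, 0.065]
tool_rot: [0.596, 0.379, 0.598, -0.379]
ft_force: [-3.8, 4.2, -4.3]
opening: 0.282
time: 42.5
position: [0.4171, -0.3171, 0.2155]
tool_rot: [0.597, 0.38, 0.596, -0.38]
ft_force: [-0.4, 0.7, 0.3]
opening: 0.656
t 42.5 pos [ 0.4171 -0.3171  0.2155] jawyaw 25.0 down [ 0. -0. -1.] q [-0.65  0.18 -0.28  1.11 -0.    0.48] F [-0.4  0.7  0.3] op 0.656
(277, 132, array([ 0.6645, -0.067 ]), array([ 0.6641, -0.0668,  0.0977]), 175, 7.5)
(275, 150, array([ 0.615, -0.06 ]), array([ 0.6152, -0.06  ,  0.0978]), 184, 7.7)
(272, 170, array([ 0.5626, -0.0509]), array([ 0.5617, -0.051 ,  0.0984]), 185, 7.8)
(269, 189, array([ 0.5106, -0.0421]), array([ 0.511, -0.042,  0.098]), 186, 7.7)
(261, 213, array([ 0.4494, -0.02  ]), array([ 0.449 , -0.0204,  0.0978]), 183, 7.7)
(262, 374, array([ 0.0683, -0.0176]), array([ 0.0715, -0.0163,  0.1062]), 53, 9.8)
knob [ 0.55331355 -0.13885001  0.0841325 ] 84
pitch [381.1  65.1  52.7  53.2  50. ]
x [-50.    9.8  -2.   -2.2  -2.6  -1.5]
row yaw vs start line 0.0834764650719885
```

View pics/t5.png

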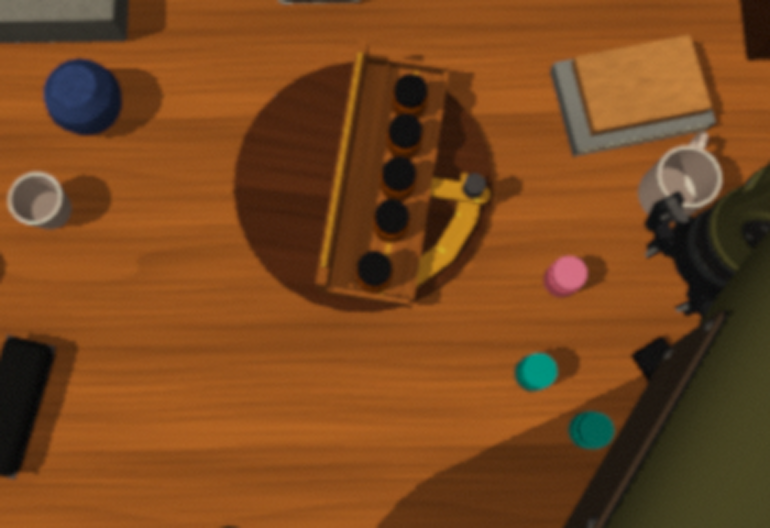

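The shelf is locked facing the bed (knob top 84 mm), but the jar at the near end, at (375,268), has been knocked about 12 mm back and is 65 mm from its neighbour. I'll regrasp it and set it back.

```bash
python3 -m pendant '[{"slide":[0.3,3,0],"angular":[0,0,0.1]},{"slide":[0.6,6.5,0],"angular":[0,0,0.2]},{"slide":[1,10,0],"angular":[0,0,0.3]},{"slide":[1.5,13.5,0],"angular":[0,0,0.4]},{"slide":[2,17,0],"angular":[0,0,0.5]},{"slide":[2.5,20.5,0],"angular":[0,0,0.6]},{"slide":[3,24,0],"angular":[0,0,0.7]},{"slide":[3.5,27,0],"angular":[0,0,0.8]},{"slide":[3.7,30.1,0],"angular":[0,0,0.9]},{"slide":[3.7,30.1,-2],"angular":[0,0,0.97]},{"slide":[3.7,30.1,-4],"angular":[0,0,0.97]},{"slide":[3.7,30.1,-4],"angular":[0,0,0.97]},{"slide":[3.7,30.1,-4],"angular":[0,0,0.97]}]' -0.3;  python3 -c "
from h import *
c,T,P=wj(.4545,-.016,.098,.028);wj(.515,-.038,.098,.028);wj(.567,-.047,.098,.028); cv2.imwrite('pics/wf.png',c['img'])"
```

```text
time: 43.63
position: [0.453, -0.0142, 0.1748]
tool_rot: [0.704, 0.057, 0.706, -0.057]
ft_force: [0.7, -0.6, 0.6]
opening: 0.649
t 43.63 pos [ 0.453  -0.0142  0.1748] jawyaw 80.8 down [-0.003  0.    -1.   ] q [-0.03  0.08 -0.49  1.    0.    0.13] F [ 0.7 -0.6  0.6] op 0.649
centre [ 0.4538 -0.0161] px 252 202 r_mm 20.2 med [ 0.4535 -0.016   0.099 ] bgr [53. 54. 54.] shift cm [ 0.08 -0.19]
t 43.68 pos [ 0.454  -0.0145  0.1757] jawyaw 80.8 down [-0.001  0.    -1.   ] q [-0.03  0.08 -0.49  1.    0.    0.13] F [0.8 0.1 0.8] op 0.651
centre [ 0.5148 -0.0373] px 238 280 r_mm 20.3 med [ 0.5141 -0.037   0.0991] bgr [53. 53. 54.] shift cm [ 6.08 -2.28]
t 43.73 pos [ 0.4546 -0.0149  0.1762] jawyaw 80.7 down [ 0.001  0.    -1.   ] q [-0.03  0.08 -0.49  1.    0.    0.13] F [ 0.4  0.8 -0.7] op 0.648
centre [ 0.5588 -0.045 ] px 239 330 r_mm 18.5 med [ 0.5532 -0.0421  0.0986] bgr [49. 49. 49.] shift cm [10.43 -3.01]
```

View pics/wf.png

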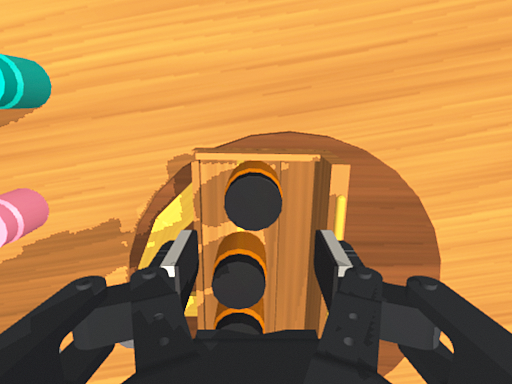

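```bash
python3 -m pendant '[{"slide":[-0.1,-0.1,-3],"angular":[0,0,0]},{"slide":[-0.1,-0.1,-5.5],"angular":[0,0,0]},{"slide":[-0.1,-0.1,-7.5],"angular":[0,0,0]},{"slide":[-0.1,-0.1,-9],"angular":[0,0,0]},{"slide":[-0.1,-0.1,-9.8],"angular":[0,0,0]},{"slide":[-0.1,-0.1,-9.8],"angular":[0,0,0]},{"slide":[-0.1,-0.1,-9.8],"angular":[0,0,0]}]' && python3 -m pendant '[{"slide":[0,0,0],"angular":[0,0,0]},{"slide":[0,0,0],"angular":[0,0,0]},{"slide":[0,0,0],"angular":[0,0,0]},{"slide":[0,0,0],"angular":[0,0,0]},{"slide":[0,0,0],"angular":[0,0,0]},{"slide":[0,0,0],"angular":[0,0,0]}]' 1
```

```text
time: 44.37
position: [0.4538, -0.0163, 0.078]
tool_rot: [0.705, 0.057, 0.705, -0.057]
ft_force: [-0.2, -0.2, 0.5]
opening: 0.651
time: 44.87
position: [0.4546, -0.0162, 0.0789]
tool_rot: [0.706, 0.057, 0.704, -0.057]
ft_force: [-1.9, -0.8, 6.8]
opening: 0.499
```

```bash
python3 -m pendant '[{"slide":[0,0,0.6],"angular":[0,0,0]},{"slide":[0,0,1],"angular":[0,0,0]},{"slide":[0.3,-0.5,1],"angular":[0,0,0]},{"slide":[0.6,-0.9,1],"angular":[0,0,0]},{"slide":[0.85,-1.25,1],"angular":[0,0,0]},{"slide":[0.85,-1.25,1],"angular":[0,0,0]},{"slide":[0.85,-1.25,0.5],"angular":[0,0,0]},{"slide":[0.85,-1.25,0.2],"angular":[0,0,0]},{"slide":[0.85,-1.25,0.1],"angular":[0,0,0]},{"slide":[0.85,-1.25,0.1],"angular":[0,0,0]}]' && python3 -m pendant '[{"slide":[0,0,0],"angular":[0,0,0]},{"slide":[0,0,0],"angular":[0,0,0]},{"slide":[0,0,0],"angular":[0,0,0]},{"slide":[0,0,0],"angular":[0,0,0]},{"slide":[0,0,2],"angular":[0,0,0]},{"slide":[0,0,5],"angular":[0,0,0]},{"slide":[0,0,9],"angular":[0,0,0]},{"slide":[0,0,13],"angular":[0,0,0]},{"slide":[-2,-4,14],"angular":[0,0,0]},{"slide":[-4,-8,14],"angular":[0,0,0]},{"slide":[-4,-12,14],"angular":[0,0,0]},{"slide":[-4,-16,14],"angular":[0,0,0]},{"slide":[-4,-20,14],"angular":[0,0,0]},{"slide":[-4,-24,14],"angular":[0,0,0]},{"slide":[-4,-28,14],"angular":[0,0,0]},{"slide":[-4,-28,14],"angular":[0,0,0]},{"slide":[-4,-28,14],"angular":[0,0,0]}]' -0.3; sed -i 's/ and j\[2\]\[1\]>-.3/ and j[2][0]>.3 and j[2][1]>-.3/' chk.py; python3 chk.py pics/t6.png
```

```text
time: 45.7
position: [0.4616, -0.0287, 0.0789]
tool_rot: [0.705, 0.057, 0.705, -0.057]
ft_force: [-5.4, -0.3, 12.5]
opening: 0.496
time: 47.12
position: [0.4213, -0.3103, 0.2176]
tool_rot: [0.704, 0.059, 0.705, -0.058]
ft_force: [0.3, 1.0, 0.8]
opening: 0.647
t 47.12 pos [ 0.4213 -0.3103  0.2176] jawyaw 80.5 down [-0.001  0.001 -1.   ] q [-0.63  0.18 -0.27  1.12  0.   -0.47] F [0.3 1.  0.8] op 0.647
(277, 132, array([ 0.664 , -0.0669]), array([ 0.6647, -0.0668,  0.0981]), 173, 7.6)
(275, 150, array([ 0.615, -0.06 ]), array([ 0.6147, -0.06  ,  0.0982]), 185, 7.7)
(272, 170, array([ 0.5626, -0.0509]), array([ 0.5624, -0.0509,  0.098 ]), 184, 7.8)
(269, 189, array([ 0.5106, -0.0421]), array([ 0.5107, -0.0421,  0.098 ]), 185, 7.7)
(266, 210, array([ 0.456 , -0.0321]), array([ 0.4563, -0.033 ,  0.098 ]), 186, 7.7)
knob [ 0.55332377 -0.13890742  0.08410441] 84
pitch [55.5 52.7 53.2 49.5]
x [-1.1 -2.  -2.2 -2.6 -1.5]
row yaw vs start line -0.002881895874189938
```

View pics/t6.png

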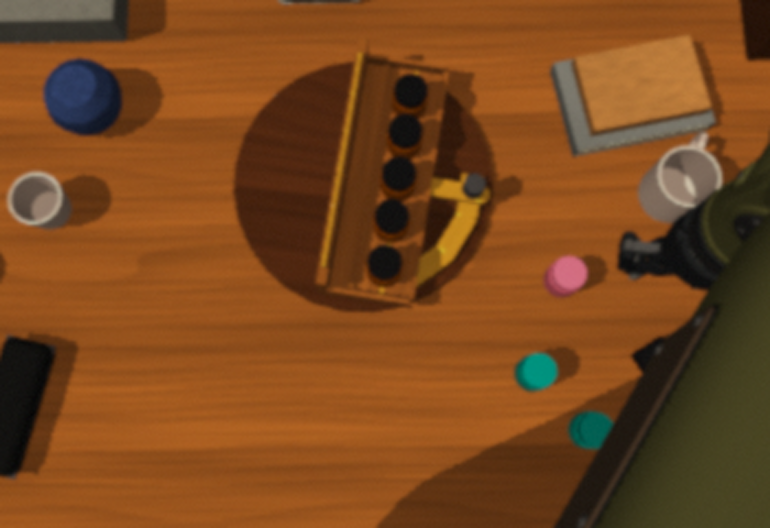

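```bash
python3 -c "
from rig import robot
print(robot.job_done())"
```

```text
the job is handed in; nothing more can be done
None
```

The job is handed in at about 47 s of the 200 s; no verdict was reported. I lifted the plunger, turned the shelf to my side and locked it. Then I stood all five amber jars I could find on the brass line, turned the loaded shelf back to the bed and locked it again. No sixth jar was visible in the top or scene views.

**Knocked jar:** after the turn back, the last-placed jar was found about 12 mm off the row and 65 mm from its neighbour. I regrasped it and set it back in line. It had been in place in the check at 34 s, before the turn.

**Last checks (top camera):**
- **Row:** the jars are 49.5–55.5 mm apart and 1–3 mm from the brass line as measured before loading. All lids are at 98 mm, so every jar stands upright on the shelf.
- **Caddy:** the knob top is at 84 mm, which means the plunger is home. The row is parallel to the line's starting direction within 0.003 rad.
- **Rest of the table:** none of the other things looked moved in the views taken. The remote was largely hidden behind the arm in the last picture. The gripper was clear of everything.

**Disagreement:** the top and wrist cameras differed by 3–8 mm on absolute position. They put the row on opposite sides of the line, about 3 mm in front and 2 mm behind, which is inside the 8 mm tolerance either way.

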